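# Jack up a copper floodlight on its lift lug and hold it

## Robot

A 7-joint arm with a two-finger parallel gripper is mounted at the origin on the work surface. World frame = base frame: x ahead of the robot, y to its left, z up, the work surface at z = 0. Lengths are in mm, angles in rad, forces in N, time in s.
With the tool pointing down it reaches from about 400 to 875 mm from the base axis. Payload 4.4 kg.
Tool frame: the origin (TCP) lies midway between the tips of the shut fingers; the grasp point (between the pads) lies 19 mm behind it; z points along the fingers, y is the direction in which the jaws open and shut (so a half turn about z gives the same grasp; the last joint's range is limited). The gripper opens to 85 mm and grips with 20 to 120 N. Pads are 22 mm wide; open, the fingers measure 114 mm over their backs; the gripper's body (76 mm by 85 mm) begins 54 mm behind the grasp point. The pads swing forward as they close: fully open they stand 13 mm farther back than shut.
Start: joints at [1.073, 0.628, 0.038, 1.517, -0.027, 0.996, -0.02], TCP at [272.059, -590.341, 191.313] pointing down, gripper open.
Joint ranges: [-3.06, 3.06], [-0.37, 2.12], [-1.25, 1.32], [0.18, 2.47], [-1.1, 4.24], [0.23, 1.98], [-2.94, 2.94]. Speed limits (rad/s): [2.57, 2.57, 3.14, 3.14, 3.14, 3.14, 3.14].

## Interface

Orientations are given as [roll, pitch, yaw] about the fixed x, y, z axes, in that order (R = Rz(yaw) Ry(pitch) Rx(roll)).
In Python, from cell import ctrl, vision gives the robot as it stands.
- The arm moves only by the tool play_rows, never from a script. Its arguments are lists of equal length, an entry for each row: "slide": the shift along the tool's x, y, z in mm, a list of three; "turn": the turn about the tool's z in rad; "fingers": the opening, from 0 (shut) to 1 (fully open). A call has 1 to 5 rows; each row is the pose to reach, as a shift and turn from the pose measured when the call began, along the tool's axes at that moment; what a row does not reach only later rows make up. A row lasts 1/8 s, in which the tool goes at most 62.5 mm and 10.7 degrees, less where a joint would pass 70% of its speed; a pose out of reach is approached as far as the arm can. A call with a gripper value outside its range is refused whole. The fingers move at their own pace and stop on an object; the grip force is fixed at half the most. Time passes only in rows, so rows that repeat a pose let the fingers close. It gives the time, the measured TCP pose, the force and the opening at its end, in the units of the state.
- ctrl.read_state(): the state, without advancing time (a new reading comes with each control period).
- vision.get_image(name): name is "scene" or "top" or "wrist"; returns (picture, depth): 420x560x3 uint8, blue, green, red; 420x560 float32, mm along the optical axis (not along the pixel's ray), 0 where there is no reading.
- vision.camera_params(name): a dict with "fx", "fy", "cx", "cy" (pixels), "position" and "rotation" of the camera in the world. Camera axes: x right, y up, looking along -z (the intrinsics and any distortion apply to the point x, -y, -z); pixel columns grow to the right and rows downward; lengths in mm; the calibration is good to about 2 mm. The wrist camera is an equidistant fisheye: a pixel r from the principal point sees the ray r / f radians off the axis. A picture is of the moment at which its call begins: read the wrist's pose just before it. camera_params takes no time and is no camera call; for the wrist camera it gives the pose at the moment of the call.
- ctrl.finish_job(): hands the job in, once; it reports no verdict.
The state is a dict: "clock": time; "qpos": joint angles; "qd": joint speeds; "tau": joint torques, N m; "eef_pos": TCP position; "tool_rot": TCP orientation; "force": force on the tool from outside, world axes, zero at the start; "torque": the same for the moment, N m; "width": finger opening in mm.
Only numpy, scipy, OpenCV 4.12 (cv2) and the standard library are available. Lean on these libraries where they do the work, as an engineer would, in place of code of your own. Each camera call takes 0.05 s, during which the arm holds its last target.

## Task

Balance the orange protective pad, centred and let go, on the domed steel saddle of the blue lever jack, then slide the jack along the bench, pad still balanced, until the saddle is centred under the yellow mark on the floodlight's lift lug. Make one trial pump: press the red handle fully down so that the light tilts up, then let it come right back up so that the light settles; then press it fully down again and finish while holding it down, so that the jack alone keeps the light raised. Never lift the light with the arm, and leave the screwdriver, jar and grey bin where they are.

Things in the scene. Friction and masses are not known exactly. Their poses are not given: they have to be found in the camera images.
- pad: Loose orange round pad, 50 mm in diameter, 16 mm thick, flat on both faces, 50 g; origin at the centre of its underside. Starts lying flat on the bench.
- jack: Loose blue lever jack, about 0.8 kg, standing on the bench on a flat base plate 265 mm long (x from -148 to +118), 130 mm wide, 12 mm thick; origin at the centre of its width on the bench, +x points from its handle end to its saddle end, z up. Saddle axis at x = +80, y = 0. Black upright carrying fin at x = -45, y = +32. The lever runs backwards (-x) on the -y side at y = -40. It is meant to be slid, held by the fin: lifting or jerking it sheds the pad.
- jack_grip (a point): Point in the jack's black fin, which is 16 mm thick (along jack y), 50 mm long (along jack x); this point is at its centre line, 100 mm above the bench and 17 mm below the fin's top. Pinch it from above across its thickness. It lies at jack x = -45 mm, y = +32 mm.
- dome_top (a point): Top of the jack's polished steel saddle: a round ball-shaped head of 35 mm radius, on which a flat pad balances if set within about 5 mm of the centre (it leans more the farther off centre it is). 74 mm above the bench with the handle up; rises with the handle, up to 35 mm.
- tread (a point): Centre of the upper face of the red tread (45 x 45 mm) at the end of the jack's lever: jack x = -121 mm, y = -35 mm, 129 mm above the bench with the handle up, about 58 mm with it fully down. Pressed from above; it follows an arc of 160 mm radius about the pivot.
- lever (a joint): Jack handle, rad: 0 = fully up (lever slopes 0.30 up), 0.45 = fully down against its stop (slopes 0.15 down). Pivot at jack x = +30 mm, 75 mm above the bench. Saddle rise = 78 mm per rad. It springs back up when let go; holding it fully down under the light takes about 9 to 15 N on the tread.
- lift_mark (a point): Point on the underside of the floodlight's steel lift lug (50 mm wide, 14 mm thick), straight below the yellow disc (38 mm in diameter) with a black centre on its top. 100 mm above the bench at rest, so that a pad balanced on the lowered saddle passes below with about 10 mm to spare. Its x axis points from the lug into the light; the lug ends 30 mm before the mark, and the upright of the lug and the stand begin 60 mm past it.
- head (a joint): Tilt of the floodlight about the hinge on its far side, 310 mm from the mark, rad: 0 = resting level, about 0.08 when the jack is fully pumped.
- lamp: Fixed stand carrying the copper floodlight (cone and drum, 220 mm in diameter, 204 mm high). Base plate 290 x 280 mm; its x axis points from the lug side to the hinge side; the lift mark is at x = -185 mm, y = 0.
- screwdriver: Loose screwdriver lying on the bench, a bystander.
- jar: Loose jar, 56 mm in diameter, 85 mm high, a bystander.
- bin: Loose grey open bin, 110 x 150 x 55 mm, a bystander.
Not all that is in view belongs to the job. Several things have the shape of the pad; the one meant has the colours described above.

How it is judged:
By the outcome, as a careful person would: the job done as asked, in the order asked, and still so for the second after the job is handed in, while the arm keeps its last pose, push and grip.
It also fails if it takes over 72 s, if anything falls off the work surface, if the arm or the gripper's body presses on something with over 40 N, if the wrist force passes 120 N, or if a joint passes its speed limit or range.

## Working session

There is one attempt and no reset: what is moved stays moved. The work goes in short steps, Python scripts to look and compute and a tool call to move; the robot and the scene stay as the last step left them, time stands still between calls to the robot, and variables do not carry over. Pictures are saved under pics/ and viewed, and the job is handed in when it is done.

Besides the shell and the picture viewer there is one more tool, called after "Call:" as name(argument=value, ...), one argument or row to a line, values as JSON. play_rows: Moves the arm, as the interface text tells. Its arguments: {"type":"object","properties":{"slide":{"type":"array"},"turn":{"type":"array"},"fingers":{"type":"array"}},"required":["slide","turn","fingers"]}

```bash
ls; mkdir -p pics; python3 - <<'E'
from cell import ctrl, vision
import cv2
s=ctrl.read_state();print(s)
for n in ("scene","top"):
    p,d=vision.get_image(n);cv2.imwrite(f"pics/{n}0.png",p)
    import numpy as np; np.save(f"pics/{n}0.npy",d)
    print(n,vision.camera_params(n))
E
```

```text
pics
{'clock': 0.0, 'qpos': array([ 1.07320651,  0.62932814,  0.03843852,  1.5183374 , -0.02701553,
        0.99624987, -0.01998033]), 'qd': array([ 2.94959089e-03,  5.10859665e-04, -1.27355026e-03, -1.35779265e-04,
       -1.10101557e-03,  1.01484770e-03,  3.55292394e-05]), 'tau': array([ 4.29953379e-04, -5.63394642e+01,  1.22652389e+00, -1.93444151e+01,
        1.10906828e-02,  1.05803620e-02,  1.15426593e-05]), 'eef_pos': array([ 271.77924182, -589.72547095,  190.41049231]), 'tool_rot': array([-3.13978759e+00,  6.86337341e-06,  4.31804512e-01]), 'force': array([ 1.01648749, -0.42287255,  0.16732435]), 'torque': array([-0.00926777, -0.00657574, -0.00185941]), 'width': 85.38536869727582}
scene {'fx': 497.16201763050225, 'fy': 497.16201763050225, 'cx': 276.9886840414327, 'cy': 204.66797669098423, 'position': array([1200.09704196, -867.06552063,  790.41880227]), 'rotation': array([ 1.00489571, -0.00794726,  0.59030469])}
top {'fx': 433.11833089614663, 'fy': 433.11833089614663, 'cx': 286.0089326021098, 'cy': 213.08981463565223, 'position': array([ 453.46386528,   17.60032791, 1225.89426279]), 'rotation': array([ 0.14739333, -0.01000922, -1.58348482])}
```

View pics/scene0.png

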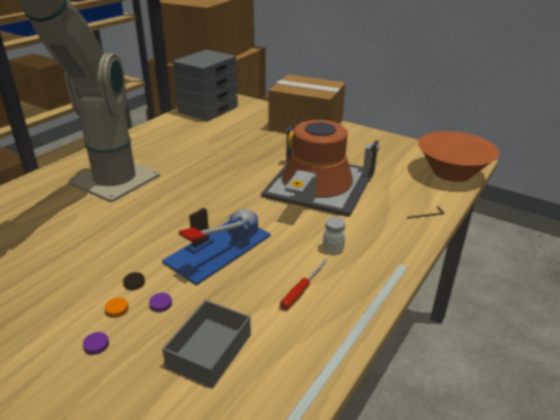

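View pics/top0.png

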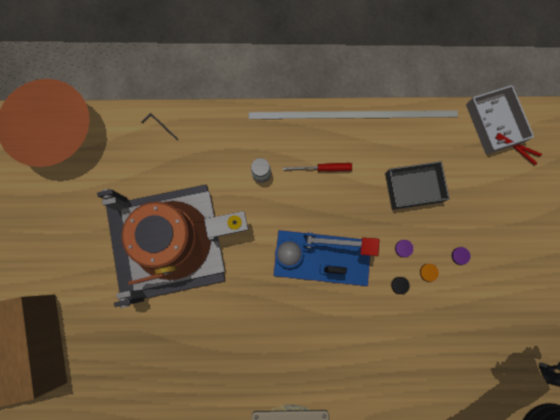

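```bash
cat > h.py <<'E'
import numpy as np, cv2
from scipy.spatial.transform import Rotation as R
from cell import ctrl, vision
def rot(r): return R.from_euler('xyz',r).as_matrix()
def ray(c,u,v,fish=False):
    x=(u-c['cx'])/c['fx'];y=(v-c['cy'])/c['fy']
    if fish:
        t=np.hypot(x,y);k=np.sin(t)/t if t>1e-9 else 1
        d=np.array([x*k,-y*k,-np.cos(t)])
    else: d=np.array([x,-y,-1.])
    return np.array(c['position']),rot(c['rotation'])@d
def onplane(c,u,v,z,fish=False):
    p,d=ray(c,u,v,fish);return p+d*(z-p[2])/d[2]
def proj(c,P,fish=False):
    q=rot(c['rotation']).T@(np.array(P)-c['position']);q=np.array([q[0],-q[1],-q[2]])
    if fish:
        r=np.hypot(q[0],q[1]);t=np.arctan2(r,q[2]);s=t/r if r>1e-9 else 1/q[2]
        return np.array([c['cx']+c['fx']*q[0]*s,c['cy']+c['fy']*q[1]*s])
    return np.array([c['cx']+c['fx']*q[0]/q[2],c['cy']+c['fy']*q[1]/q[2]])
def mask(img,lo,hi):
    return cv2.inRange(cv2.cvtColor(img,cv2.COLOR_BGR2HSV),np.array(lo),np.array(hi))
def blobs(m,amin=30):
    n,l,s,c=cv2.connectedComponentsWithStats(m)
    return [(s[i][4],c[i],s[i][:4],l==i) for i in range(1,n) if s[i][4]>=amin]
# world delta -> tool axes, from state
def w2t(s,dw): return rot(s['tool_rot']).T@np.array(dw)
E
python3 - <<'E'
from h import *
img=cv2.imread('pics/top0.png');c=vision.camera_params('top')
ims=cv2.imread('pics/scene0.png');cs=vision.camera_params('scene')
D=np.load('pics/top0.npy')
for nm,lo,hi,z in (('orange',(8,180,120),(20,255,255),16),('yellow',(22,150,120),(35,255,255),114),('blue',(100,120,40),(125,255,255),12),('red',(0,200,100),(6,255,255),129)):
  for cam,im,k in(('top',img,c),('scene',ims,cs)):
    for a,ce,bb,_ in blobs(mask(im,lo,hi),20): print(nm,cam,a,ce.round(1),bb,onplane(k,*ce,z).round(1))
m=mask(img,(100,120,40),(125,255,255));b=max(blobs(m),key=lambda t:t[0])
cn=cv2.findContours(b[3].astype(np.uint8),cv2.RETR_EXTERNAL,cv2.CHAIN_APPROX_NONE)[0][0]
box=cv2.boxPoints(cv2.minAreaRect(cn))
print([onplane(c,*q,12)[:2].round(1) for q in box])
for u,v in ((335,270),(289,255),(429,272),(370,247),(235,222)):print((u,v),D[v,u])
# top-depth points for all
cv2.imwrite('pics/crop0.png',cv2.resize(img[190:310,190:480],None,fx=2.7,fy=2.7,interpolation=cv2.INTER_CUBIC))
E
```

```text
orange top 228 [429.5 272. ] [422 264  16  17] [ 463.1 -393.2   16. ]
orange scene 306 [116.  305.6] [105 297  23  17] [ 465.4 -394.1   16. ]
yellow top 123 [234. 222.] [228 216  13  13] [596.6 139.  114. ]
yellow scene 46 [297.  183.1] [292 181  11   5] [595.7 142.4 114. ]
blue top 3127 [323.7 260.2] [274 231  95  55] [ 499.4 -100.2   12. ]
blue scene 486 [101.9  11.8] [80  3 42 19] [-2026.8  1631.3    12. ]
blue scene 329 [19.4 28. ] [ 0 21 36 15] [-2053.8   986.     12. ]
blue scene 2314 [210.4 254.4] [164 229 105  54] [ 515.  -134.7   12. ]
red top 39 [502.5 137.7] [497 134  14   8] [ 811.2 -569.9  129. ]
red top 105 [527.3 152.2] [516 146  25  18] [ 771.1 -632.1  129. ]
red top 177 [335.4 165.8] [318 163  34   6] [ 739.3 -125.6  129. ]
red top 253 [369.8 246.2] [362 238  17  17] [ 528.9 -207.   129. ]
red scene 167 [191.6 233.1] [180 227  24  12] [ 532.2 -209.2  129. ]
red scene 268 [294.9 292.7] [282 279  27  28] [ 830.8 -244.1  129. ]
[array([460.1,  41. ]), array([586.3,  26.1]), array([ 554.6, -236.8]), array([ 429., -218.])]
(335, 270) 1098.2882
(289, 255) 1148.7263
(429, 272) 1203.1504
(370, 247) 1099.3691
(235, 222) 1120.0464
```

View pics/crop0.png

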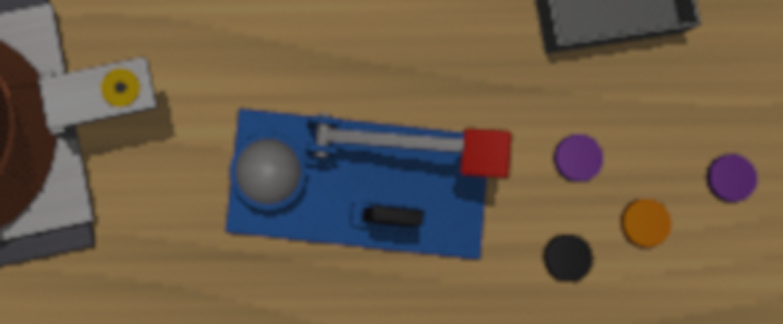

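The pad-shaped candidates in the top view are orange (429,272), purple (404,248), purple (461,256) and black (401,285). I choose the orange one, and the crop confirms it. Next I measure the jack and lamp axes.

```bash
python3 - <<'E'
from h import *
img=cv2.imread('pics/top0.png');c=vision.camera_params('top')
ims=cv2.imread('pics/scene0.png')
D=np.load('pics/top0.npy')
cv2.imwrite('pics/dome0.png',cv2.resize(img[225:295,265:390],None,fx=6,fy=6,interpolation=cv2.INTER_CUBIC))
cv2.imwrite('pics/lug0.png',cv2.resize(img[180:300,100:255],None,fx=5,fy=5,interpolation=cv2.INTER_CUBIC))
cv2.imwrite('pics/sc0.png',cv2.resize(ims[160:290,150:320],None,fx=4.5,fy=4.5,interpolation=cv2.INTER_CUBIC))
E
```

```text
(no output)
```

View pics/dome0.png

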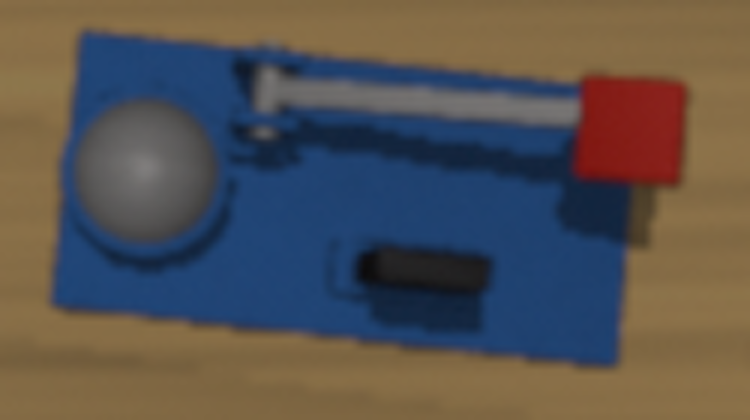

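View pics/lug0.png

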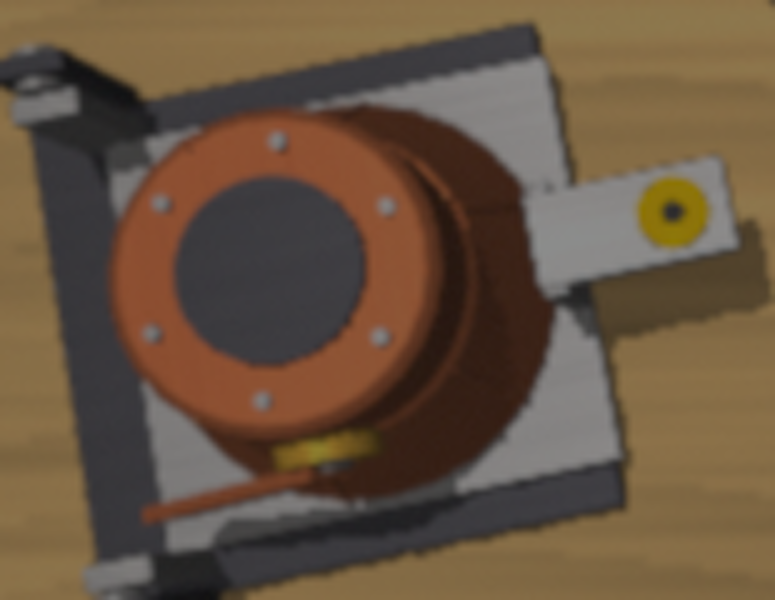

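View pics/sc0.png

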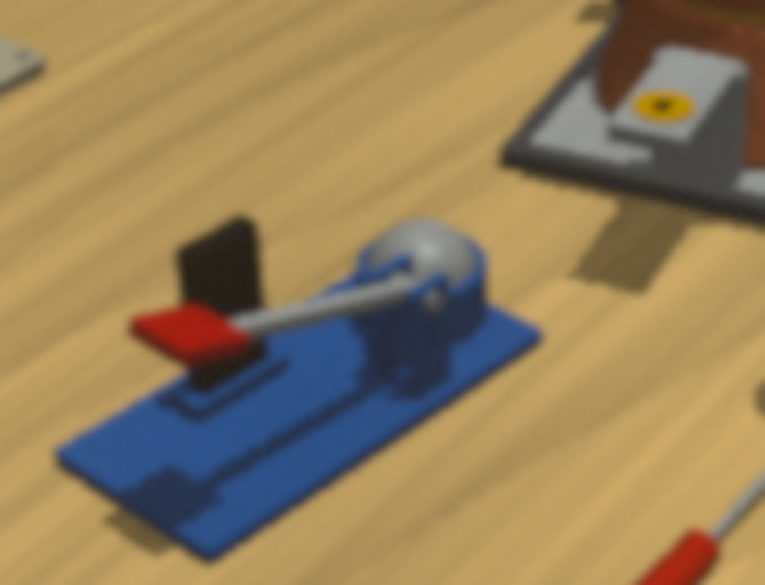

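```bash
python3 - <<'E'
from h import *
c=vision.camera_params('top')
def P(x,y,s,o,z): return onplane(c,(x+.5)/s-.5+o[0],(y+.5)/s-.5+o[1],z)[:2]
d=lambda x,y,z:P(x,y,6,(265,225),z)
l=lambda x,y,z:P(x,y,5,(100,180),z)
dome=d(147,170,39);tr=onplane(c,369.8,246.2,129)[:2];fin=d(432,270,117)
print('dome',dome,'tread',tr,'fin',fin)
v=dome-tr;print('len',np.linalg.norm(v),np.hypot(201,35),'yaw td',np.degrees(np.arctan2(v[1],v[0])-np.arctan2(35,201)))
v=dome-fin;print('len',np.linalg.norm(v),np.hypot(125,32),'yaw fd',np.degrees(np.arctan2(v[1],v[0])-np.arctan2(-32,125)))
bl,br,tl=d(52,305,12),d(617,365,12),d(82,32,12)
v=bl-br;print('edge',np.linalg.norm(v),np.degrees(np.arctan2(v[1],v[0])));v=bl-tl;print('w',np.linalg.norm(v),np.degrees(np.arctan2(v[1],v[0]))-90)
a=[l(*q,114) for q in((720,155),(738,245),(525,195),(548,297))]
for i,j in((0,2),(1,3)):
  v=a[j]-a[i];print('lug',np.linalg.norm(v),np.degrees(np.arctan2(v[1],v[0])))
v=a[1]-a[0];print('lugend',np.linalg.norm(v),np.degrees(np.arctan2(v[1],v[0]))-90)
mk=l(673,212,114);print('mark',mk)
for z in (6,12,20):
  e1,e2=l(537,25,z),l(624,508,z);v=e2-e1;n=np.array([v[1],-v[0]])/np.linalg.norm(v)
  print('front edge z',z,np.linalg.norm(v),'ang',np.degrees(np.arctan2(v[1],v[0]))-90,'mark dist',(mk-e1)@n, e1,e2)
E
```

```text
dome [519.3846042   -3.52206705] tread [ 528.89283598 -206.91059121] fin [ 471.33350215 -122.31507747]
len 203.6106535269564 204.0245083317198 yaw td 82.79874147627788
len 128.14323132368278 129.0310040261642 yaw fd 82.33628241110345
edge 262.3457074491892 83.27631165968124
w 127.57877127374785 83.18437575169821
lug 102.63407678252938 101.12817865697362
lug 100.82243552226574 104.78650086286427
lugend 48.00577663259589 -258.76231543754864
mark [596.62233302 138.56744695]
front edge z 6 279.5024599763706 ang -259.2550538635177 mark dist -65.73713241481498 [719.62542438 228.81935357] [445.02352393 176.70964815]
front edge z 12 278.1277385672973 ang -259.2550538635177 mark dist -64.96054103952946 [718.31631965 227.78048144] [445.0650374  175.92707547]
front edge z 20 276.2947766885329 ang -259.2550538635177 mark dist -63.92508587248213 [716.57084667 226.3953186 ] [445.1203887  174.88364523]
```

```bash
cat > go.py <<'E'
import sys
from h import *
s=ctrl.read_state()
def go(x,y,z,yaw=None):
    t=w2t(s,np.array([x,y,z])-s['eef_pos'])
    print('pos',s['eef_pos'].round(1),'rot',s['tool_rot'].round(3),'F',s['force'].round(1),'w',round(s['width'],1),'t',s['clock'],'q7',s['qpos'][6].round(2))
    print('slide',t.round(1),'turn',None if yaw is None else round(-((yaw-s['tool_rot'][2]+np.pi)%(2*np.pi)-np.pi),3))
if __name__=='__main__': go(*map(float,sys.argv[1:]))
E
python3 go.py 464 -393.5 130 1.57
```

```text
pos [ 271.8 -589.8  190.5] rot [-3.14   0.     0.432] F [1.  0.1 0.2] w 85.2 t 0.1 q7 -0.02
slide [256.7 -97.7  60.7] turn -1.138
```

Call:
play_rows(
  slide=[
    [50,-20,10],
    [100,-40,20],
    [155,-60,35],
    [205,-80,50],
    [257,-98,61],
  ],
  turn=[-0.18,-0.36,-0.54,-0.72,-0.9],
  fingers=[1,1,1,1,1],
)

```text
clock: 0.72
eef_pos: [464.6, -391.5, 128.8]
tool_rot: [-3.139, -0.002, 1.337]
force: [0.7, -1.5, -0.4]
width: 85.4
```

```bash
python3 go.py 464 -393.5 130 1.57
```

```text
pos [ 464.6 -391.5  128.8] rot [-3.139e+00 -2.000e-03  1.337e+00] F [ 0.7 -1.5 -0.4] w 85.4 t 0.725 q7 0.27
slide [-2.1 -0.1 -1.2] turn -0.233
```

Call:
play_rows(
  slide=[
    [-1,0,0],
    [-2,0,-1],
    [-2,0,-1],
  ],
  turn=[-0.15,-0.233,-0.233],
  fingers=[1,1,1],
)

```text
clock: 1.1
eef_pos: [463.8, -393.4, 129.3]
tool_rot: [-3.139, -0.003, 1.569]
force: [-0.3, -0.4, -0.3]
width: 85.4
```

```bash
python3 - <<'E'
from h import *
c=vision.camera_params('wrist');print(c)
p,d=vision.get_image('wrist');cv2.imwrite('pics/w1.png',p)
s=ctrl.read_state();print(s['eef_pos'],s['tool_rot'])
for a,ce,bb,_ in blobs(mask(p,(8,170,70),(20,255,255)),50): print(a,ce,bb,onplane(c,*ce,16,True))
E
```

```text
{'fx': 325.19226210127806, 'fy': 325.19226210127806, 'cx': 278.8558665531095, 'cy': 209.72154543303944, 'position': array([ 464.70232183, -319.21549148,  312.46465477]), 'rotation': array([-0.29731874,  0.00253002, -0.00168369])}
[ 463.78287014 -393.4840763   129.40740938] [-3.13930532e+00 -2.64098029e-03  1.56849354e+00]
2146 [278.70177074 192.5917987 ] [253 167  52  52] [ 463.68291973 -393.22464302   16.        ]
```

View pics/w1.png

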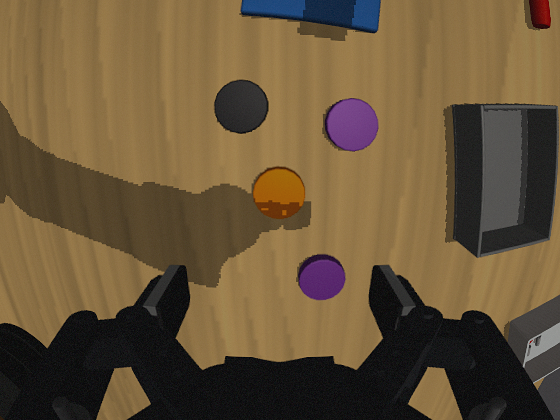

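Call:
play_rows(
  slide=[
    [0,0,40],
    [0,0,80],
    [0,0,110],
    [0,0,125],
    [0,0,127],
  ],
  turn=[0,0,0,0,0],
  fingers=[1,1,1,1,1],
)

```text
clock: 1.78
eef_pos: [463.1, -392.9, 1.8]
tool_rot: [-3.138, -0.003, 1.568]
force: [-1.2, 0.4, 0.2]
width: 85.7
```

```bash
python3 go.py 463.7 -393.3 2 1.57
```

```text
pos [ 463.1 -392.9    1.8] rot [-3.138e+00 -3.000e-03  1.568e+00] F [-1.2  0.4  0.2] w 85.7 t 1.775 q7 0.4
slide [-0.4  0.6 -0.2] turn -0.002
```

Call:
play_rows(
  slide=[
    [0,0.5,0],
    [0,0.5,0],
    [0,0.5,0],
    [0,0.5,0],
    [0,0.5,0],
  ],
  turn=[0,0,0,0,0],
  fingers=[0.5,0.45,0.4,0.4,0.4],
)

```text
clock: 2.4
eef_pos: [463.7, -393.0, 2.0]
tool_rot: [-3.138, -0.003, 1.568]
force: [-0.4, 0.1, -1.1]
width: 34.2
```

```bash
python3 go.py 463.7 -393.3 150 1.57
```

```text
pos [ 463.7 -393.     2. ] rot [-3.138e+00 -3.000e-03  1.568e+00] F [-0.4  0.1 -1.1] w 34.2 t 2.4 q7 0.4
slide [   0.2   -0.4 -148. ] turn -0.002
```

```bash
python3 - <<'E'
from h import *
p,d=vision.get_image('wrist');cv2.imwrite('pics/w2.png',p)
p,d=vision.get_image('scene');cv2.imwrite('pics/s2.png',cv2.resize(p[240:360,40:220],None,fx=4,fy=4,interpolation=cv2.INTER_CUBIC))
E
```

```text
(no output)
```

View pics/w2.png

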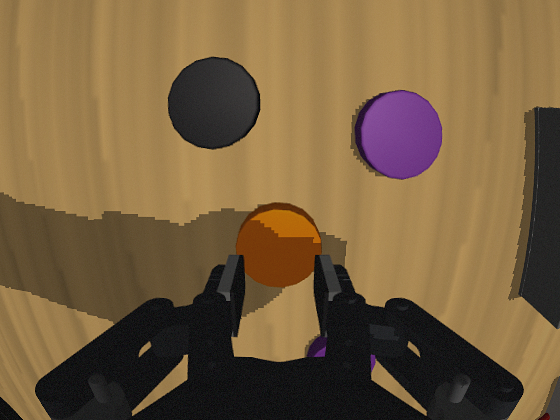

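View pics/s2.png

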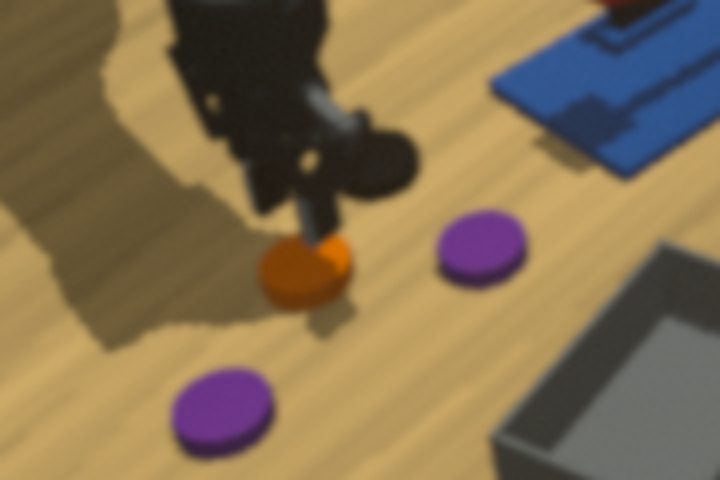

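```bash
python3 - <<'E'
from h import *
s=ctrl.read_state();c=vision.camera_params('wrist');p,d=vision.get_image('wrist')
e=s['eef_pos'];M=rot(s['tool_rot'])
for y in(17,-17,0):
  for z in (0,-6,-19): 
    P=e+M@[0,y,z];u=proj(c,P,True);print(y,z,P.round(1),u.round(0))
for u,v in ((234,258),(234,275),(322,258),(322,275),(330,257),(225,257),(279,225),(279,270)):print(u,v,d[v,u])
# backproject pts by depth
def bp(u,v):
  P,r=ray(c,u,v,True);ax=rot(c['rotation'])@[0,0,-1];return P+r*d[v,u]/(r@ax)
for q in((236,260),(236,275),(318,260),(318,275),(279,225),(279,270)):print(q,bp(*q).round(1))
E
```

```text
17 0 [ 480.6 -393.     1.8] [306. 238.]
17 -6 [ 480.6 -393.     7.8] [307. 242.]
17 -19 [ 480.7 -393.1   20.8] [309. 251.]
-17 0 [ 446.6 -392.9    1.9] [250. 238.]
-17 -6 [ 446.6 -392.9    7.9] [250. 242.]
-17 -19 [ 446.7 -393.    20.9] [248. 251.]
0 0 [ 463.6 -393.     1.8] [278. 238.]
0 -6 [ 463.6 -393.     7.8] [278. 242.]
0 -19 [ 463.7 -393.    20.8] [278. 251.]
234 258 147.16591
234 275 131.90547
322 258 146.83011
322 275 131.72691
330 257 146.62202
225 257 202.26222
279 225 178.58412
279 270 188.26213
(236, 260) [ 444.8 -382.8   53.4]
(236, 275) [ 446.4 -383.4   66.4]
(318, 260) [ 481.9 -383.5   52. ]
(318, 275) [ 481.4 -387.6   58.7]
(279, 225) [ 464.1 -379.1   16.7]
(279, 270) [ 464.  -407.7   15.3]
```

```bash
python3 - <<'E'
from h import *
c=vision.camera_params('scene')
for P in ((480.6,-393,2),(480.6,-393,16),(480.6,-385,50),(480.6,-393,50),(446.6,-393,50),(464,-393,16)):
  u=proj(c,P);print(P,u.round(1),((u-[40,240])*4).round(0))
p,d=vision.get_image('wrist');c=vision.camera_params('wrist')
def bp(u,v):
  P,r=ray(c,u,v,True);ax=rot(c['rotation'])@[0,0,-1];return P+r*d[v,u]/(r@ax)
for v in range(246,300,4):
  print(v,[bp(u,v).round(0) for u in (228,236,322,330)])
E
```

```text
(480.6, -393, 2) [122.1 312.7] [328. 291.]
(480.6, -393, 16) [121.1 308.1] [324. 272.]
(480.6, -385, 50) [121.4 294.3] [326. 217.]
(480.6, -393, 50) [118.5 296.5] [314. 226.]
(446.6, -393, 50) [107.9 290.4] [272. 201.]
(464, -393, 16) [115.9 305. ] [304. 260.]
246 [array([ 432., -399.,   -0.]), array([ 439., -392.,   15.]), array([ 491., -399.,   -0.]), array([ 496., -399.,    0.])]
250 [array([ 432., -402.,    0.]), array([ 439., -395.,   14.]), array([ 491., -402.,    0.]), array([ 496., -402.,    1.])]
254 [array([ 432., -404.,    1.]), array([ 437., -404.,    1.]), array([ 491., -404.,    1.]), array([ 496., -405.,    0.])]
258 [array([ 441., -383.,   52.]), array([ 445., -383.,   51.]), array([ 484., -383.,   50.]), array([ 488., -383.,   51.])]
262 [array([ 441., -383.,   56.]), array([ 445., -383.,   55.]), array([ 483., -383.,   55.]), array([ 487., -383.,   55.])]
266 [array([ 442., -382.,   60.]), array([ 445., -383.,   59.]), array([ 483., -383.,   58.]), array([ 486., -383.,   60.])]
270 [array([ 443., -383.,   63.]), array([ 446., -383.,   63.]), array([ 483., -383.,   6
[... 210 characters left out ...]
-383.,   70.]), array([ 482., -383.,   69.]), array([ 485., -383.,   69.])]
282 [array([ 444., -383.,   73.]), array([ 447., -384.,   72.]), array([ 481., -384.,   72.]), array([ 484., -383.,   73.])]
286 [array([ 445., -383.,   77.]), array([ 447., -386.,   72.]), array([ 481., -384.,   74.]), array([ 484., -383.,   76.])]
290 [array([ 445., -383.,   79.]), array([ 447., -385.,   75.]), array([ 481., -386.,   74.]), array([ 484., -383.,   79.])]
294 [array([ 445., -384.,   81.]), array([ 447., -387.,   76.]), array([ 481., -387.,   75.]), array([ 483., -383.,   82.])]
298 [array([ 445., -386.,   81.]), array([ 447., -388.,   76.]), array([ 481., -389.,   75.]), array([ 484., -386.,   81.])]
```

The fingers closed above the pad at 34 mm. The wrist depth puts the fingertips at z≈49 although the reported TCP is z≈2. I'll open and measure where the real tips are against the reported TCP.

Call:
play_rows(
  slide=[
    [0,0,-10],
    [0,0,-10],
    [0,0,-10],
    [0,0,-10],
  ],
  turn=[0,0,0,0],
  fingers=[0.8,0.8,0.8,0.8],
)

```text
clock: 3.1
eef_pos: [463.5, -392.9, 11.7]
tool_rot: [-3.138, -0.004, 1.568]
force: [0.0, 0.4, 0.0]
width: 68.6
```

```bash
cat > tip.py <<'E'
from h import *
s=ctrl.read_state();c=vision.camera_params('wrist');p,d=vision.get_image('wrist')
import sys
cv2.imwrite(f'pics/{sys.argv[1]}.png',p)
v,u=np.mgrid[0:420,0:560]
x=(u-c['cx'])/c['fx'];y=(v-c['cy'])/c['fy'];t=np.hypot(x,y)+1e-9;k=np.tan(t)/t
C=np.stack([x*k*d,-y*k*d,-d],-1);W=C@rot(c['rotation']).T+c['position']
T=(W-s['eef_pos'])@rot(s['tool_rot'])
ok=(d>0)&(abs(T[...,0])<14)&(abs(T[...,1])<65)&(W[...,2]>22)&(t<1.4)
print(s['eef_pos'].round(1),'w',s['width'])
for sg in(1,-1):
  m=ok&(T[...,1]*sg>0);q=T[m];
  i=np.argsort(q[:,2])[-200:];q=q[i];print('side',sg,m.sum(),'tip tool z',q[-1,2].round(1),np.percentile(q[:,2],50).round(1),'x',q[:,0].min().round(1),q[:,0].max().round(1),'y',q[:,1].min().round(1),q[:,1].max().round(1))
E
python3 tip.py w3
```

```text
[ 463.5 -392.9   11.7] w 68.62265166649773
side 1 16160 tip tool z -47.3 -52.1 x -11.7 10.5 y 34.1 46.0
side -1 16208 tip tool z -47.1 -52.2 x -11.6 10.6 y -45.9 -33.4
```

View pics/w3.png

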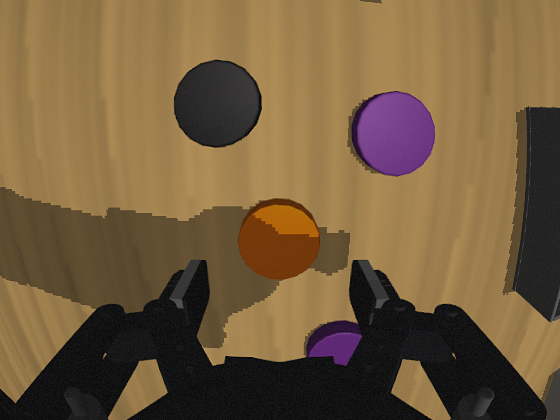

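```bash
python3 - <<'E'
from h import *
s=ctrl.read_state();c=vision.camera_params('scene');p,d=vision.get_image('scene')
q=p[225:345,50:190];cv2.imwrite('pics/s4.png',cv2.resize(q,None,fx=5.5,fy=5,interpolation=cv2.INTER_CUBIC))
v,u=np.mgrid[0:420,0:560]
W=np.stack([(u-c['cx'])/c['fx']*d,-(v-c['cy'])/c['fy']*d,-d],-1)@rot(c['rotation']).T+c['position']
T=(W-s['eef_pos'])@rot(s['tool_rot'])
for sg in(1,-1):
  m=(d>0)&(abs(T[...,0])<14)&(T[...,1]*sg>28)&(T[...,1]*sg<55)&(W[...,2]>22)&(T[...,2]>-120)
  i=np.argsort(-T[m][:,2])[:8];print(sg,m.sum());print(T[m][i].round(1)); print(np.stack([u[m],v[m]],1)[i].tolist())
E
```

```text
1 211
[[  3.9  38.  -47.9]
 [  0.6  38.6 -48. ]
 [ -7.6  38.9 -48.9]
 [ -5.1  39.4 -49.9]
 [ -8.9  31.9 -51.8]
 [ -4.6  39.5 -52.5]
 [ -7.2  36.3 -52.8]
 [ -8.2  40.6 -53. ]]
[[126, 296], [125, 297], [122, 299], [123, 298], [119, 297], [123, 297], [121, 297], [122, 298]]
-1 220
[[  2.  -36.1 -48.4]
 [ -2.9 -36.6 -48.8]
 [  8.4 -37.1 -48.9]
 [  4.4 -35.2 -50. ]
 [ -7.5 -33.6 -50.9]
 [  2.  -35.2 -51.7]
 [ -2.6 -36.1 -51.8]
 [  9.9 -34.7 -52. ]]
[[102, 283], [100, 284], [104, 281], [103, 282], [99, 285], [102, 282], [100, 283], [105, 280]]
```

View pics/s4.png

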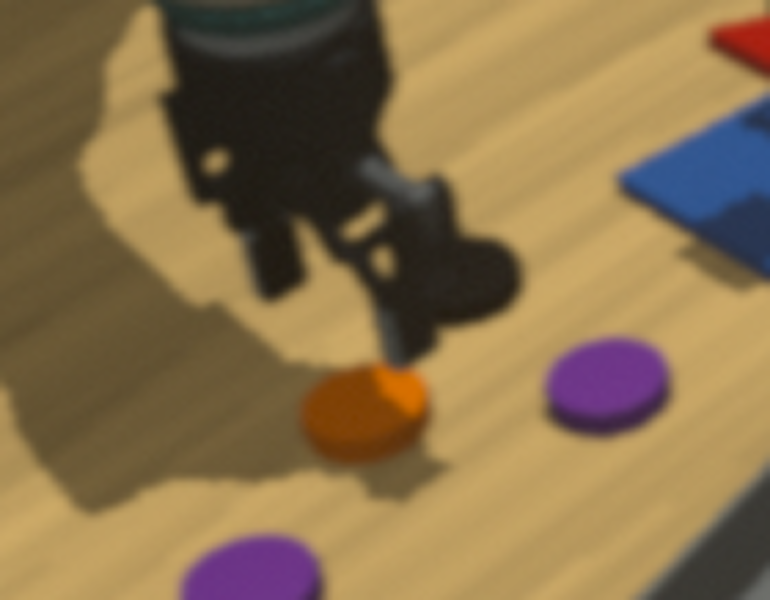

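Both cameras agree that the real tips lie 47 mm behind the reported TCP, at half openings that match the reported width. I'll use that offset and descend with force checks.

Call:
play_rows(
  slide=[
    [0,0,20],
    [0,0,38],
    [0,0,48],
    [0,0,52],
    [0,0,52],
  ],
  turn=[0,0,0,0,0],
  fingers=[0.8,0.8,0.8,0.8,0.8],
)

```text
clock: 3.82
eef_pos: [463.3, -392.5, -40.7]
tool_rot: [-3.138, -0.004, 1.568]
force: [-0.5, 1.4, 0.9]
width: 68.5
```

```bash
python3 - <<'E'
from h import *
c=vision.camera_params('wrist');p,d=vision.get_image('wrist');cv2.imwrite('pics/w5.png',p)
E
python3 go.py 463.7 -393.3 -42
```

```text
pos [ 463.5 -392.8  -40.3] rot [-3.138e+00 -3.000e-03  1.568e+00] F [0.2 0.  0.6] w 68.3 t 3.875 q7 0.39
slide [-0.5  0.2  1.7] turn None
```

View pics/w5.png

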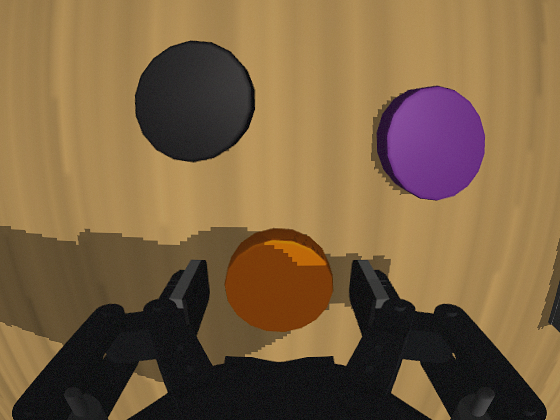

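Call:
play_rows(
  slide=[
    [-0.5,0.2,1],
    [-0.5,0.2,1],
    [-0.5,0.2,1],
    [-0.5,0.2,1],
  ],
  turn=[0,0,0,0],
  fingers=[0.65,0.55,0.4,0.4],
)

```text
clock: 4.38
eef_pos: [464.1, -393.7, -40.3]
tool_rot: [-3.139, -0.002, 1.568]
force: [-0.6, -0.9, 6.0]
width: 47.7
```

```bash
python3 go.py 463.7 -393.3 60
```

```text
pos [ 464.1 -393.7  -40.3] rot [-3.139e+00 -2.000e-03  1.568e+00] F [-0.6 -0.9  6. ] w 47.7 t 4.375 q7 0.39
slide [   0.7   -0.7 -100.3] turn None
```

Call:
play_rows(
  slide=[
    [0,0,-30],
    [0,0,-80],
    [0,0,-130],
    [0,0,-150],
    [0,0,-150],
  ],
  turn=[0,0,0,0,0],
  fingers=[0.4,0.4,0.4,0.4,0.4],
)

```text
clock: 5.0
eef_pos: [465.6, -395.0, 111.5]
tool_rot: [3.141, 0.0, 1.567]
force: [0.4, 0.4, -1.0]
width: 47.6
```

```bash
python3 tip.py w6; python3 go.py 519.4 -3.5 110 1.57
```

```text
[ 465.6 -395.   111.5] w 47.62511358014875
side 1 19999 tip tool z -42.4 -50.8 x -11.9 14.0 y 19.9 37.4
side -1 19851 tip tool z -41.5 -50.9 x -11.4 14.0 y -36.8 -19.1
pos [ 464.4 -394.3  109.8] rot [-3.140e+00 -2.000e-03  1.568e+00] F [ 0.5 -0.1 -1.1] w 47.6 t 5.05 q7 0.45
slide [390.9  53.7   0.4] turn -0.002
```

View pics/w6.png

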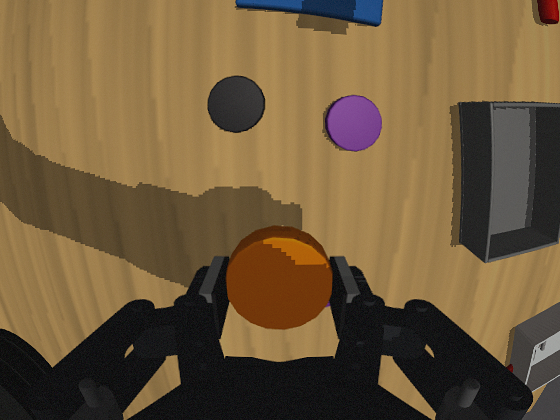

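Call:
play_rows(
  slide=[
    [50,7,0],
    [105,15,0],
    [165,24,0],
    [225,32,0],
    [280,40,0],
  ],
  turn=[0,0,0,0,0],
  fingers=[0.4,0.4,0.4,0.4,0.4],
)

```text
clock: 5.68
eef_pos: [504.2, -112.0, 108.6]
tool_rot: [-3.137, -0.003, 1.568]
force: [0.6, 0.5, 0.1]
width: 47.7
```

```bash
cat > padt.py <<'E'
from h import *
import sys
s=ctrl.read_state();c=vision.camera_params('wrist');p,d=vision.get_image('wrist')
cv2.imwrite(f'pics/{sys.argv[1]}.png',p)
v,u=np.mgrid[0:420,0:560]
x=(u-c['cx'])/c['fx'];y=(v-c['cy'])/c['fy'];t=np.hypot(x,y)+1e-9;k=np.tan(t)/t
W=np.stack([x*k*d,-y*k*d,-d],-1)@rot(c['rotation']).T+c['position']
T=(W-s['eef_pos'])@rot(s['tool_rot'])
m=mask(p,(4,170,40),(22,255,255))>0
m&=(abs(T[...,0])<40)&(abs(T[...,1])<40)
q=T[m];zt=np.percentile(q[:,2],10);f=q[q[:,2]<np.median(q[:,2])+3]
print('pad top tool: n',len(f),'z',np.median(f[:,2]).round(1),'x',f[:,0].min().round(1),f[:,0].max().round(1),'y',f[:,1].min().round(1),f[:,1].max().round(1),'mid',((f.min(0)+f.max(0))/2).round(1))
A=np.c_[f[:,:2],np.ones(len(f))];k=np.linalg.lstsq(A,f[:,2],rcond=None)[0];print('tilt',k)
E
python3 padt.py w7;python3 go.py 519.4 -3.5 110 1.57
```

```text
pad top tool: n 8047 z -56.6 x -25.5 24.2 y -23.7 24.3 mid [ -0.7   0.3 -56. ]
tilt [ 9.56335038e-03 -2.46734384e-03 -5.65540222e+01]
pos [ 505.9 -101.6  109. ] rot [-3.138 -0.009  1.579] F [ 0.6  7.1 -0.4] w 47.4 t 5.725 q7 -0.05
slide [98.  14.4 -0.1] turn 0.009
```

```bash
python3 - <<'E'
from h import *
c=vision.camera_params('wrist');p,d=vision.get_image('wrist');cv2.imwrite('pics/w8.png',p)
print(proj(c,(519.4,-3.5,39),True))
# fit sphere: points in depth near dome
v,u=np.mgrid[0:420,0:560]
x=(u-c['cx'])/c['fx'];y=(v-c['cy'])/c['fy'];t=np.hypot(x,y)+1e-9;k=np.tan(t)/t
W=np.stack([x*k*d,-y*k*d,-d],-1)@rot(c['rotation']).T+c['position']
m=(np.hypot(W[...,0]-519.4,W[...,1]+3.5)<28)&(W[...,2]>45)&(W[...,2]<80)
q=W[m];print(len(q),q[:,2].max())
from scipy.optimize import least_squares
r=least_squares(lambda a:np.linalg.norm(q-a[:3],axis=1)-35,[519,-3,39],loss='soft_l1');print(r.x,np.abs(r.fun).mean())
E
python3 go.py 519.1 -2.8 110 1.57
```

```text
[297.49721488  83.30088948]
4759 75.77308920604946
[519.41054908  -3.69641202  39.07738104] 0.45545584035951786
pos [ 505.5 -105.5  109. ] rot [-3.138 -0.007  1.579] F [-0.1 -0.1 -0.8] w 47.7 t 5.775 q7 -0.04
slide [102.6  14.4  -0.3] turn 0.009
```

View pics/w8.png

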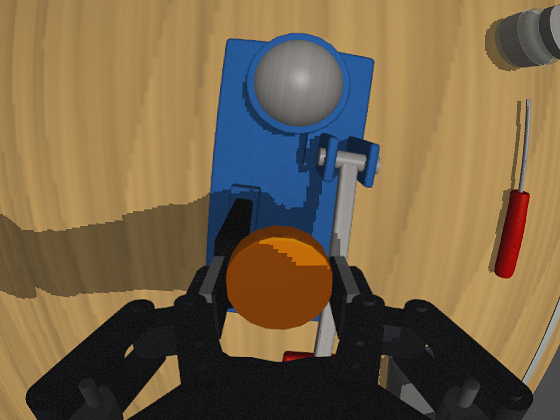

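Call:
play_rows(
  slide=[
    [40,5,0],
    [80,11,0],
    [102,14.4,0],
    [102.5,14.4,20],
    [102.5,14.4,40],
  ],
  turn=[0.005,0.009,0.009,0.009,0.009],
  fingers=[0.4,0.4,0.4,0.4,0.4],
)

```text
clock: 6.4
eef_pos: [517.9, -2.8, 67.8]
tool_rot: [-3.136, -0.007, 1.571]
force: [0.0, -0.5, -0.9]
width: 47.4
```

Call:
play_rows(
  slide=[
    [0,0,20],
    [0,0,22],
    [0,0,22],
  ],
  turn=[0,0,0],
  fingers=[0.4,0.4,0.4],
)

```text
clock: 6.78
eef_pos: [517.5, -2.9, 45.5]
tool_rot: [-3.135, -0.007, 1.571]
force: [0.2, 0.2, -1.0]
width: 47.9
```

```bash
python3 padt.py w9;python3 go.py 519.1 -2.9 34 1.57
```

```text
pad top tool: n 8007 z -56.6 x -24.9 24.1 y -23.6 24.3 mid [ -0.4   0.4 -56.2]
tilt [ 9.58669627e-03 -2.03495632e-03 -5.65598460e+01]
pos [518.   -2.7  46. ] rot [-3.136 -0.007  1.571] F [-0.2 -0.1 -0.6] w 47.6 t 6.825 q7 -0.27
slide [-0.2  1.2 12. ] turn 0.001
```

Call:
play_rows(
  slide=[
    [-0.1,0.6,4],
    [-0.2,1.1,8],
    [-0.2,1.1,10],
    [-0.2,1.1,11],
    [-0.2,1.1,11],
  ],
  turn=[0,0,0,0,0],
  fingers=[0.4,0.4,0.4,0.4,0.4],
)

```text
clock: 7.45
eef_pos: [519.0, -2.8, 34.9]
tool_rot: [-3.136, -0.007, 1.571]
force: [0.1, 0.0, -0.4]
width: 47.6
```

```bash
python3 go.py 519.1 -2.9 33.5 1.57
```

```text
pos [519.   -2.8  34.9] rot [-3.136 -0.007  1.571] F [ 0.1  0.  -0.4] w 47.6 t 7.45 q7 -0.27
slide [-0.1  0.1  1.4] turn 0.001
```

Call:
play_rows(
  slide=[
    [0,0,0.8],
    [0,0,1.2],
    [0,0,1.2],
  ],
  turn=[0,0,0],
  fingers=[0.4,0.4,0.4],
)

```text
clock: 7.82
eef_pos: [519.0, -2.8, 33.7]
tool_rot: [-3.136, -0.007, 1.571]
force: [-0.1, 0.2, 0.1]
width: 47.7
```

```bash
python3 go.py 519.1 -2.9 33.5 1.57
```

```text
pos [519.   -2.8  33.7] rot [-3.136 -0.007  1.571] F [-0.1  0.2  0.1] w 47.7 t 7.825 q7 -0.28
slide [-0.1  0.1  0.2] turn 0.001
```

Call:
play_rows(
  slide=[
    [0,0,0.7],
    [0,0,0.7],
  ],
  turn=[0,0],
  fingers=[0.4,0.4],
)

```text
clock: 8.07
eef_pos: [519.1, -2.8, 33.5]
tool_rot: [-3.136, -0.007, 1.571]
force: [-1.1, 0.4, 4.3]
width: 47.7
```

```bash
python3 go.py 519.1 -2.9 33.5 1.57
```

```text
pos [519.1  -2.8  33.5] rot [-3.136 -0.007  1.571] F [-1.1  0.4  4.3] w 47.7 t 8.075 q7 -0.28
slide [-0.1  0.  -0. ] turn 0.001
```

Call:
play_rows(
  slide=[
    [0,0,-0.3],
    [0,0,-0.3],
    [0,0,-0.3],
    [0,0,-0.3],
    [0,0,-0.3],
  ],
  turn=[0,0,0,0,0],
  fingers=[0.58,0.62,0.68,0.76,0.85],
)

```text
clock: 8.7
eef_pos: [519.1, -2.9, 33.7]
tool_rot: [-3.136, -0.007, 1.571]
force: [0.3, 0.2, -0.3]
width: 73.0
```

```bash
python3 padt.py w10;python3 go.py 519.1 -2.9 33.5 1.57
```

```text
pad top tool: n 8016 z -56.5 x -25.0 24.2 y -24.1 24.6 mid [ -0.4   0.2 -56.1]
tilt [ 1.04951495e-02 -7.70019194e-04 -5.64570072e+01]
pos [519.1  -2.9  33.7] rot [-3.136 -0.007  1.571] F [ 0.3 -0.2  0.4] w 72.7 t 8.75 q7 -0.28
slide [-0.   0.   0.2] turn 0.001
```

View pics/w10.png

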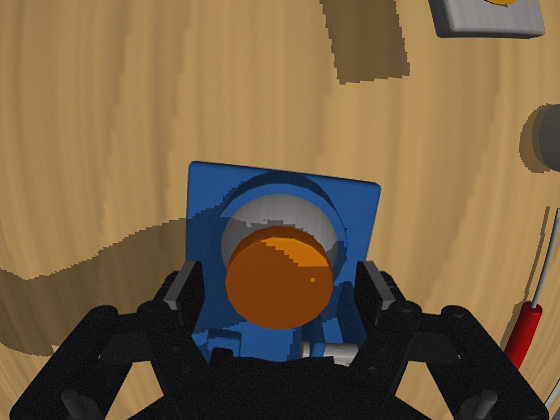

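Call:
play_rows(
  slide=[
    [0,0,-4],
    [0,0,-14],
    [0,0,-40],
    [0,0,-80],
    [0,0,-110],
  ],
  turn=[0,0,0,0,0],
  fingers=[0.87,0.9,0.9,0.9,0.9],
)

```text
clock: 9.38
eef_pos: [520.1, -3.5, 146.0]
tool_rot: [-3.138, -0.007, 1.571]
force: [0.8, -0.5, -1.0]
width: 76.8
```

```bash
python3 padt.py w11;python3 go.py 471.8 -123 130 1.447
```

```text
pad top tool: n 3022 z 55.8 x -25.2 23.9 y -24.4 23.8 mid [-0.6 -0.3 56.1]
tilt [5.60100343e-03 1.09436392e-03 5.58255999e+01]
pos [522.5  -3.4 149.3] rot [ 3.139 -0.007  1.571] F [ 0.5 -0.2  2.1] w 76.7 t 9.425 q7 -0.22
slide [-119.7  -50.8   18.4] turn 0.124
```

View pics/w11.png

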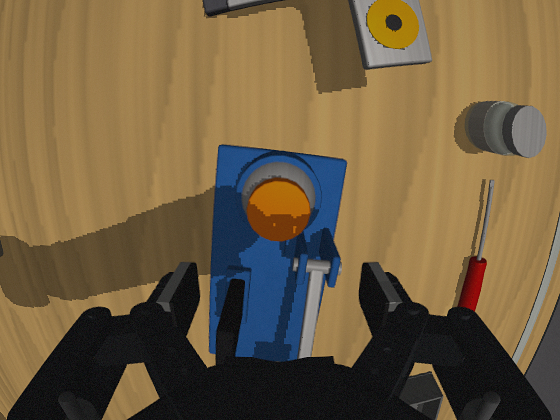

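Call:
play_rows(
  slide=[
    [-40,-15,0],
    [-80,-34,5],
    [-119,-50,10],
    [-120,-51,15],
    [-120,-51,15],
  ],
  turn=[0.05,0.1,0.124,0.124,0.124],
  fingers=[0.8,0.7,0.6,0.6,0.6],
)

```text
clock: 10.05
eef_pos: [471.7, -122.8, 133.5]
tool_rot: [3.14, -0.007, 1.447]
force: [0.4, 1.4, 1.0]
width: 51.2
```

```bash
python3 go.py 471.8 -123 35 1.447; python3 - <<'E'
from h import *
c=vision.camera_params('wrist');p,d=vision.get_image('wrist');cv2.imwrite('pics/w12.png',p)
for a,ce,bb,_ in blobs(mask(p,(22,150,80),(35,255,255)),50): print(a,ce,bb,onplane(c,*ce,114,True))
v,u=np.mgrid[0:420,0:560]
x=(u-c['cx'])/c['fx'];y=(v-c['cy'])/c['fy'];t=np.hypot(x,y)+1e-9;k=np.tan(t)/t
W=np.stack([x*k*d,-y*k*d,-d],-1)@rot(c['rotation']).T+c['position']
m=(np.hypot(W[...,0]-471.8,W[...,1]+123)<45)&(abs(W[...,2]-116)<4)
q=W[m][:,:2].astype(np.float32);print(len(q),cv2.minAreaRect(q))
E
```

```text
pos [ 471.7 -122.8  133.5] rot [ 3.14  -0.007  1.447] F [0.4 1.4 1. ] w 51.2 t 10.05 q7 -0.08
slide [-1.  -0.  98.5] turn -0.0
1702 ((472.3184509277344, -123.40493774414062), (49.70963668823242, 15.819960594177246), 83.37611389160156)
```

View pics/w12.png

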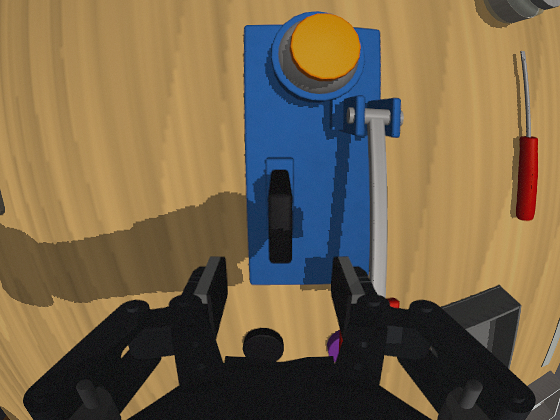

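Call:
play_rows(
  slide=[
    [-1,0.6,40],
    [-1.4,0.6,75],
    [-1.4,0.6,92],
    [-1.4,0.6,98],
    [-1.4,0.6,98],
  ],
  turn=[-0.005,-0.005,-0.005,-0.005,-0.005],
  fingers=[0.6,0.6,0.6,0.6,0.6],
)

```text
clock: 10.72
eef_pos: [473.5, -122.0, 35.9]
tool_rot: [3.139, -0.008, 1.455]
force: [0.5, -0.6, -0.3]
width: 51.2
```

```bash
python3 go.py 472.3 -123.4 35 1.453; python3 - <<'E'
from h import *
c=vision.camera_params('wrist');p,d=vision.get_image('wrist');cv2.imwrite('pics/w13.png',p)
E
```

```text
pos [ 473.5 -122.    35.9] rot [ 3.139 -0.008  1.455] F [ 0.5 -0.6 -0.3] w 51.2 t 10.725 q7 -0.13
slide [-1.5 -1.1  0.8] turn 0.002
```

View pics/w13.png

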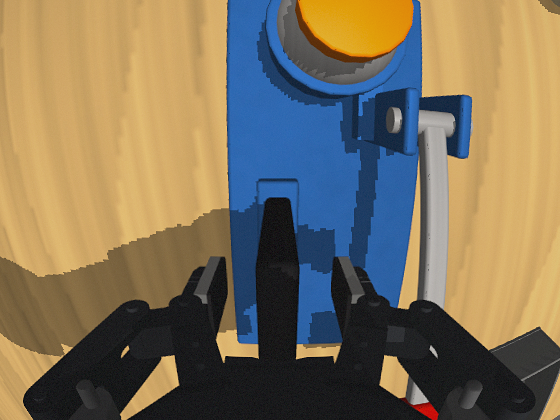

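Call:
play_rows(
  slide=[
    [-1,-0.8,0.5],
    [-1.3,-1,0.5],
    [-1.3,-1,0.5],
    [-1.3,-1,0.5],
    [-1.3,-1,0.5],
  ],
  turn=[0,0,0,0,0],
  fingers=[0.5,0.4,0.32,0.27,0.24],
)

```text
clock: 11.4
eef_pos: [472.6, -123.6, 35.7]
tool_rot: [3.138, -0.008, 1.454]
force: [-0.6, -0.0, 0.1]
width: 20.4
```

Call:
play_rows(
  slide=[
    [0,0,0],
    [0,0,0],
    [0,0,0],
    [0,0,0],
    [0,0,0],
  ],
  turn=[0,0,0,0,0],
  fingers=[0.22,0.2,0.18,0.15,0.1],
)

```text
clock: 12.02
eef_pos: [472.7, -123.6, 35.9]
tool_rot: [3.138, -0.008, 1.454]
force: [0.5, -0.5, 2.4]
width: 15.2
```

```bash
python3 go.py 472.3 -123.4 35 1.453; python3 - <<'E'
from h import *
for n in ('wrist','top'):
  p,d=vision.get_image(n);cv2.imwrite(f'pics/{n}14.png',p)
E
```

```text
pos [ 472.7 -123.6   35.9] rot [ 3.138 -0.008  1.454] F [ 0.5 -0.5  2.4] w 15.2 t 12.025 q7 -0.13
slide [ 0.1 -0.4  0.8] turn 0.001
```

View pics/wrist14.png

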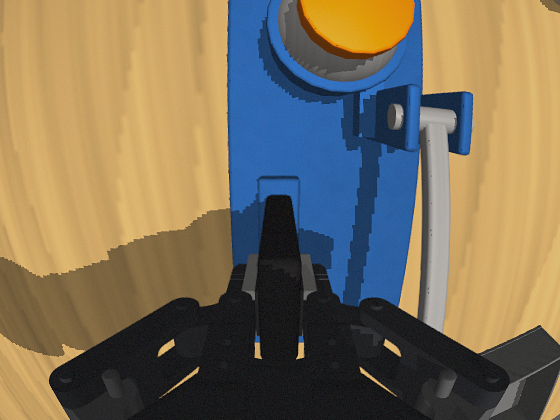

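View pics/top14.png

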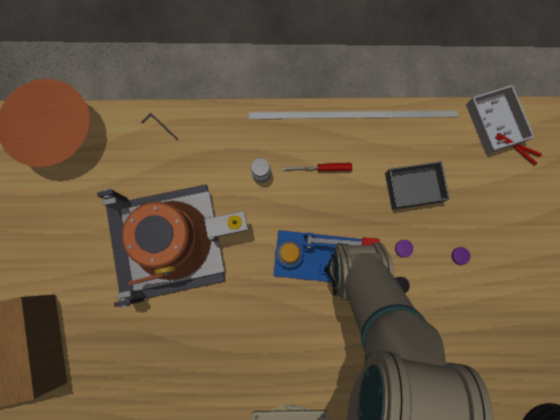

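Fin is gripped at 15 mm wide, and the pad is still on the dome. Now I plan a gentle slide.

```bash
cat > sl.py <<'E'
import sys
from h import *
OFF=R.from_euler('z',-1.453).as_matrix()[:2,:2]@np.array([46.7,119.9])
D0=np.array([519.4,-3.7]);M=np.array([596.6,138.6]);Y0=1.453;Y1=np.radians(101.0);Z=35.6
def r2(a): return np.array([[np.cos(a),-np.sin(a)],[np.sin(a),np.cos(a)]])
s=ctrl.read_state();e=s['eef_pos'];yaw=s['tool_rot'][2]
dome=e[:2]+r2(yaw)@OFF
L=np.linalg.norm(M-D0);u=(M-D0)/L
print('t',s['clock'],'pos',e.round(1),'F',s['force'].round(1),'w',s['width'].round(1),'yaw',yaw.round(3),'dome',dome.round(1),'prog',((dome-D0)@u).round(1),'of',L.round(1),'to go',(M-dome).round(1))
sl=[];tu=[]
for p in map(float,sys.argv[1:]):
    D=D0+u*p;y=Y0+(Y1-Y0)*min(1,p/105);T=D-r2(y)@OFF
    sl.append(w2t(s,[*(T-e[:2]),Z-e[2]]).round(1).tolist());tu.append(round(-(y-yaw),3))
print(sl);print(tu)
E
python3 sl.py 1 4 9 14 18
python3 - <<'E'
from h import *
c=vision.camera_params('top');cs=vision.camera_params('scene')
print('jar',onplane(c,260.5,163.5,85),onplane(cs,334,226,85))
E
```

```text
jar [759.20444721  71.37595244  85.        ] [758.19006618  56.89164997  85.        ]Traceback (most recent call last):
  File "sl.py", line 9, in <module>
    print('t',s['clock'],'pos',e.round(1),'F',s['force'].round(1),'w',s['width'].round(1),'yaw',yaw.round(3),'dome',dome.round(1),'prog',((dome-D0)@u).round(1),'of',L.round(1),'to go',(M-dome).round(1))
                                                                      ^^^^^^^^^^^^^^^^
AttributeError: 'float' object has no attribute 'round'
```

```bash
sed -i "s/s\['width'\].round(1)/round(s['width'],1)/" sl.py; python3 sl.py 1 4 9 14 18
```

```text
t 12.125 pos [ 472.7 -123.6   35.8] F [ 0.9 -0.2  2.1] w 15.6 yaw 1.454 dome [519.3  -3.6] prog 0.0 of 161.9 to go [ 77.3 142.2]
[[0.8, 0.8, 0.3], [3.3, 3.0, 0.3], [7.5, 6.7, 0.3], [11.7, 10.4, 0.4], [15.1, 13.4, 0.4]]
[np.float64(-0.002), np.float64(-0.011), np.float64(-0.025), np.float64(-0.04), np.float64(-0.052)]
```

Call:
play_rows(
  slide=[
    [0.8,0.8,0.2],
    [3.3,3,0.3],
    [7.5,6.7,0.3],
    [11.7,10.4,0.4],
    [15,13.4,0.4],
  ],
  turn=[-0.002,-0.011,-0.025,-0.04,-0.052],
  fingers=[0.1,0.1,0.1,0.1,0.1],
)

```text
clock: 12.75
eef_pos: [485.3, -113.4, 35.8]
tool_rot: [3.141, -0.004, 1.503]
force: [-5.6, -7.1, 8.2]
width: 15.0
```

```bash
sed -i 's/round(-(y-yaw),3)/float(round(-(y-yaw),3))/' sl.py; python3 sl.py 20 25 30 36 40;  python3 - <<'E'
from h import *
p,d=vision.get_image('wrist');cv2.imwrite(f'pics/w15.png',p)
E
```

```text
t 12.75 pos [ 485.3 -113.4   35.8] F [-5.6 -7.1  8.2] w 15.0 yaw 1.503 dome [525.9   8.7] prog 14.0 of 161.9 to go [ 70.7 129.9]
[[5.1, 3.7, 0.2], [9.2, 7.7, 0.3], [13.3, 11.6, 0.3], [18.3, 16.3, 0.3], [21.6, 19.5, 0.3]]
[-0.009, -0.023, -0.038, -0.056, -0.068]
```

View pics/w15.png

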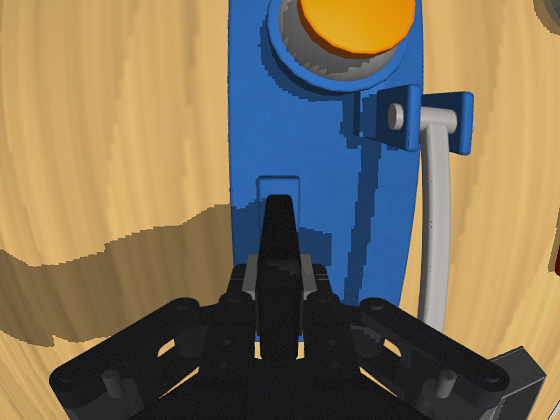

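```bash
sed -i 's/Z=35.6/Z=36.0/' sl.py; python3 sl.py 21 26 31 36 40
```

```text
t 12.8 pos [ 486.1 -112.7   35.8] F [-3.5 -7.3  7.6] w 15.0 yaw 1.505 dome [526.6   9.4] prog 15.0 of 161.9 to go [ 70.  129.2]
[[5.2, 3.7, -0.1], [9.3, 7.7, -0.1], [13.4, 11.6, -0.1], [17.6, 15.6, -0.1], [20.9, 18.7, -0.0]]
[-0.01, -0.025, -0.04, -0.055, -0.066]
```

Call:
play_rows(
  slide=[
    [5.2,3.7,-0.1],
    [9.3,7.7,-0.1],
    [13.4,11.6,-0.1],
    [17.6,15.6,-0.1],
    [20.9,18.7,0],
  ],
  turn=[-0.01,-0.025,-0.04,-0.055,-0.066],
  fingers=[0.1,0.1,0.1,0.1,0.1],
)

```text
clock: 13.42
eef_pos: [504.8, -95.5, 35.9]
tool_rot: [-3.141, -0.002, 1.569]
force: [-2.3, -6.5, 5.1]
width: 15.7
```

```bash
python3 sl.py 43 49 55 61 66
```

```text
t 13.425 pos [504.8 -95.5  35.9] F [-2.3 -6.5  5.1] w 15.7 yaw 1.569 dome [537.3  29. ] prog 37.3 of 161.9 to go [ 59.3 109.6]
[[4.8, 3.9, -0.1], [9.6, 9.0, -0.1], [14.3, 14.0, -0.1], [19.2, 19.1, -0.1], [23.2, 23.4, -0.1]]
[-0.011, -0.028, -0.046, -0.064, -0.079]
```

Call:
play_rows(
  slide=[
    [4.8,3.9,-0.1],
    [9.6,9,-0.1],
    [14.3,14,-0.1],
    [19.2,19.1,-0.1],
    [23.2,23.4,-0.1],
  ],
  turn=[-0.011,-0.028,-0.046,-0.064,-0.079],
  fingers=[0.1,0.1,0.1,0.1,0.1],
)

```text
clock: 14.05
eef_pos: [527.3, -74.9, 35.9]
tool_rot: [-3.139, 0.001, 1.647]
force: [-2.7, -6.1, 3.9]
width: 15.5
```

```bash
python3 sl.py 69 75 81 87 92
```

```text
t 14.05 pos [527.3 -74.9  35.9] F [-2.7 -6.1  3.9] w 15.5 yaw 1.647 dome [550.   51.7] prog 63.3 of 161.9 to go [46.6 86.9]
[[4.7, 3.9, -0.1], [9.2, 9.4, -0.1], [13.8, 14.8, -0.1], [18.4, 20.3, -0.1], [22.2, 24.9, -0.2]]
[-0.01, -0.028, -0.045, -0.063, -0.078]
```

Call:
play_rows(
  slide=[
    [4.7,3.9,-0.1],
    [9.2,9.4,-0.1],
    [13.8,14.8,-0.1],
    [18.4,20.3,-0.1],
    [22.2,24.9,-0.2],
  ],
  turn=[-0.01,-0.028,-0.045,-0.063,-0.078],
  fingers=[0.1,0.1,0.1,0.1,0.1],
)

```text
clock: 14.68
eef_pos: [549.4, -53.6, 36.0]
tool_rot: [-3.137, 0.003, 1.723]
force: [-2.5, -5.7, 3.9]
width: 14.9
```

```bash
python3 sl.py 95 100 105 108 109; cat > look.py <<'E'
import sys
from h import *
out=[]
for n in sys.argv[2:]:
    c=vision.camera_params(n);p,d=vision.get_image(n);cv2.imwrite(f'pics/{n}{sys.argv[1]}.png',p)
    f=n=='wrist'
    for a,ce,bb,_ in blobs(mask(p,(22,150,80),(35,255,255)),25): print(n,'yellow',a,ce.round(1),bb,onplane(c,*ce,114,f).round(1))
    for a,ce,bb,_ in blobs(mask(p,(6,170,80),(21,255,255)),60):
        print(n,'orange',a,ce.round(1),bb,onplane(c,*ce,90,f).round(1))
E
python3 look.py 16 top wrist scene
```

```text
t 14.675 pos [549.4 -53.6  36. ] F [-2.5 -5.7  3.9] w 14.9 yaw 1.723 dome [562.5  74.4] prog 89.2 of 161.9 to go [34.1 64.2]
[[4.7, 4.3, -0.1], [8.2, 9.2, -0.1], [11.8, 14.0, -0.1], [14.2, 15.9, -0.2], [15.0, 16.5, -0.2]]
[-0.01, -0.025, -0.04, -0.04, -0.04]
top yellow 135 [234. 222.] [228 216  13  13] [596.6 139.  114. ]
top orange 259 [259.4 236.3] [251 228  18  18] [561.2  74.8  90. ]
wrist orange 5424 [357.   24.1] [297   0 119  58] [564.3  62.8  90. ]
scene yellow 46 [296.8 183.2] [292 181  11   5] [595.6 141.9 114. ]
scene orange 344 [314.6 136.6] [288 126  58  20] [457.7 477.4  90. ]
scene orange 1852 [458.2 149.1] [420 133  77  34] [885. 658.  90.]
scene orange 108 [322.8 163.4] [302 160  41   8] [575.5 324.2  90. ]
scene orange 195 [273.8 199.2] [265 193  19  13] [568.8  69.9  90. ]
scene orange 106 [292.2 296.2] [281 278  28  31] [ 810.1 -219.2   90. ]
```

View pics/wrist16.png

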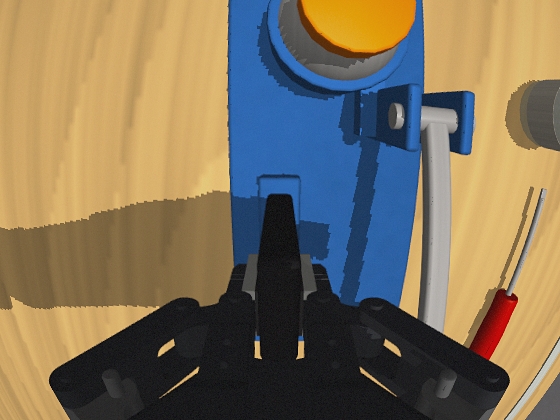

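View pics/scene16.png

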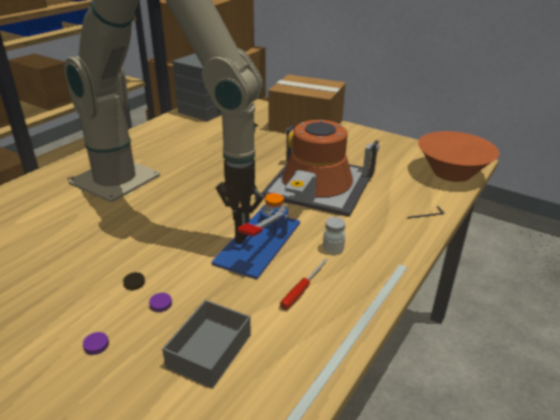

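```bash
sed -i 's/138.6\]/139.2]/' sl.py; python3 sl.py 94 99 105 111 116
```

```text
t 14.825 pos [550.2 -52.3  35.9] F [-0.8 -4.1  1. ] w 15.2 yaw 1.724 dome [563.2  75.7] prog 90.7 of 162.4 to go [33.4 63.5]
[[2.9, 2.2, -0.1], [6.5, 7.1, -0.2], [10.7, 12.9, -0.2], [15.5, 16.6, -0.2], [19.5, 19.6, -0.2]]
[-0.007, -0.022, -0.039, -0.039, -0.039]
```

Call:
play_rows(
  slide=[
    [2.9,2.2,0.1],
    [6.5,7.1,0.1],
    [10.7,12.9,0.1],
    [15.5,16.6,0.1],
    [19.5,19.6,0.1],
  ],
  turn=[-0.007,-0.022,-0.035,-0.039,-0.039],
  fingers=[0.1,0.1,0.1,0.1,0.1],
)

```text
clock: 15.45
eef_pos: [565.5, -32.8, 36.0]
tool_rot: [-3.136, 0.004, 1.76]
force: [-4.1, -7.2, 7.2]
width: 15.3
```

```bash
sed -i 's/Z=36.0/Z=35.8/' sl.py; python3 sl.py 119 124 129 134 138
```

```text
t 15.45 pos [565.5 -32.8  36. ] F [-4.1 -7.2  7.2] w 15.3 yaw 1.76 dome [573.7  95.6] prog 113.2 of 162.4 to go [22.9 43.6]
[[4.8, 3.5, 0.1], [8.7, 6.6, 0.1], [12.5, 9.8, 0.0], [16.4, 13.0, 0.0], [19.5, 15.5, -0.0]]
[-0.002, -0.002, -0.002, -0.002, -0.002]
```

Call:
play_rows(
  slide=[
    [4.8,3.5,0],
    [8.7,6.6,0],
    [12.5,9.8,0],
    [16.4,13,0],
    [19.5,15.5,0],
  ],
  turn=[-0.002,-0.002,-0.002,-0.002,-0.002],
  fingers=[0.1,0.1,0.1,0.1,0.1],
)

```text
clock: 16.08
eef_pos: [575.8, -13.7, 36.1]
tool_rot: [-3.133, 0.007, 1.76]
force: [-5.3, -8.6, 8.1]
width: 15.1
```

```bash
 python3 sl.py 140 144 148 151 152; python3 look.py 17 top scene; python3 sl.py 140 144 148 151 152; python3 -c "
from h import *
p=cv2.imread('pics/top17.png');cv2.imwrite('pics/t17.png',cv2.resize(p[180:300,190:330],None,fx=5,fy=5,interpolation=cv2.INTER_CUBIC))
p=cv2.imread('pics/scene17.png');cv2.imwrite('pics/s17.png',cv2.resize(p[150:270,220:380],None,fx=5,fy=5,interpolation=cv2.INTER_CUBIC))"
```

```text
t 16.075 pos [575.8 -13.7  36.1] F [-5.3 -8.6  8.1] w 15.1 yaw 1.76 dome [584.1 114.7] prog 134.9 of 162.4 to go [12.5 24.5]
[[4.3, 3.1, 0.3], [7.4, 5.6, 0.2], [10.4, 8.1, 0.2], [12.8, 10.0, 0.1], [13.5, 10.7, 0.1]]
[-0.003, -0.003, -0.003, -0.003, -0.003]
top yellow 135 [234. 222.] [228 216  13  13] [596.6 139.  114. ]
top orange 122 [246.7 230.8] [237 220  17  18] [576.1 108.2  90. ]
scene yellow 45 [297.  183.2] [292 181  11   5] [595.9 142.3 114. ]
scene orange 356 [313.4 136.7] [288 125  58  21] [455.  474.2  90. ]
scene orange 1875 [458.1 149.2] [420 133  77  34] [884.7 657.5  90. ]
scene orange 115 [319.8 163.4] [297 158  43  11] [567.8 319.3  90. ]
scene orange 131 [288.4 196.7] [281 192  16  10] [594.  102.8  90. ]
scene orange 100 [292.2 296.4] [281 278  28  31] [ 810.3 -219.8   90. ]
t 16.175 pos [576.3 -12.7  36. ] F [-3.4 -5.6  5.3] w 15.5 yaw 1.761 dome [584.5 115.7] prog 136.0 of 162.4 to go [12.1 23.5]
[[3.4, 2.4, 0.2], [6.5, 4.9, 0.2], [9.6, 7.5, 0.1], [11.9, 9.4, 0.1], [12.7, 10.0, 0.1]]
[-0.002, -0.002, -0.002, -0.002, -0.002]
```

View pics/t17.png

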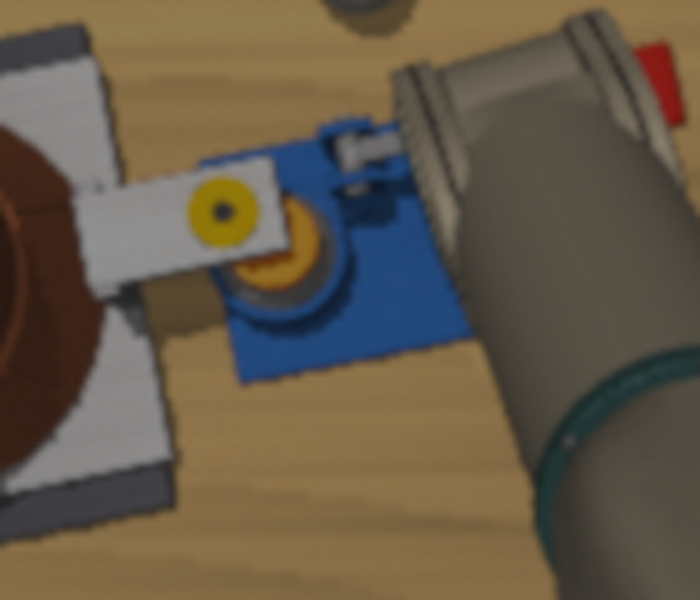

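View pics/s17.png

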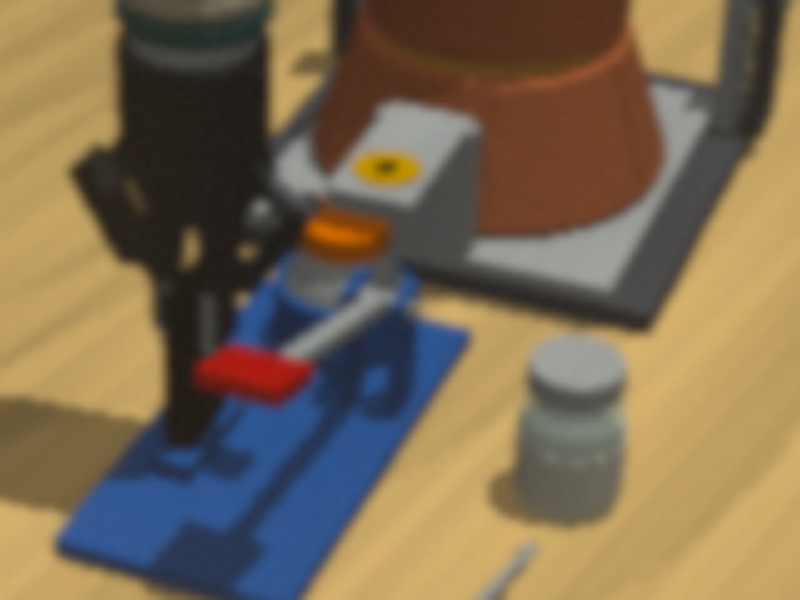

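```bash
sed -i 's/139.2\]/139.8]/' sl.py; python3 - <<'E'
from h import *
a=ray(vision.camera_params('top'),(223+.5)/5-.5+190,(211+.5)/5-.5+180);b=ray(vision.camera_params('scene'),(387+.5)/5-.5+220,(168+.5)/5-.5+150)
A=np.c_[a[1],-b[1]];t=np.linalg.lstsq(A,b[0]-a[0],rcond=None)[0]
print((a[0]+a[1]*t[0]).round(1),(b[0]+b[1]*t[1]).round(1))
E
python3 sl.py 141 147 153 158 160
```

```text
[596.9 138.4 115.9] [597.9 139.1 116.1]
t 16.175 pos [576.3 -12.7  36. ] F [-3.4 -5.6  5.3] w 15.5 yaw 1.761 dome [584.5 115.7] prog 136.0 of 162.9 to go [12.1 24.1]
[[4.3, 2.8, 0.2], [9.0, 6.6, 0.1], [13.6, 10.4, 0.1], [17.5, 13.6, 0.0], [19.0, 14.8, 0.0]]
[-0.002, -0.002, -0.002, -0.002, -0.002]
```

```bash
sed -i 's/\[596.6,139.8\]/[597.0,138.9]/' sl.py; python3 sl.py 141 146 151 155 158
```

```text
t 16.175 pos [576.3 -12.7  36. ] F [-3.4 -5.6  5.3] w 15.5 yaw 1.761 dome [584.5 115.7] prog 136.0 of 162.3 to go [12.5 23.2]
[[3.9, 3.4, 0.2], [7.7, 6.5, 0.1], [11.6, 9.7, 0.1], [14.7, 12.2, 0.1], [17.0, 14.2, 0.0]]
[-0.002, -0.002, -0.002, -0.002, -0.002]
```

Call:
play_rows(
  slide=[
    [3.9,3.2,0.1],
    [7.7,6.5,0.1],
    [11.6,9.7,0.1],
    [14.7,12.2,0.1],
    [17,14.2,0.1],
  ],
  turn=[-0.002,-0.002,-0.002,-0.002,-0.002],
  fingers=[0.1,0.1,0.1,0.1,0.1],
)

```text
clock: 16.8
eef_pos: [585.7, 3.3, 36.2]
tool_rot: [-3.131, 0.01, 1.76]
force: [-4.9, -8.2, 8.5]
width: 15.1
```

```bash
python3 sl.py 159.5 161.3 162.3 162.3
```

```text
t 16.8 pos [585.7   3.3  36.2] F [-4.9 -8.2  8.5] w 15.1 yaw 1.76 dome [593.9 131.7] prog 154.6 of 162.3 to go [3.1 7.2]
[[4.2, 2.9, 0.4], [5.6, 4.0, 0.3], [6.3, 4.6, 0.3], [6.3, 4.6, 0.3]]
[-0.002, -0.002, -0.002, -0.002]
```

Call:
play_rows(
  slide=[
    [4,2.9,0],
    [5.8,4.2,0],
    [6.6,4.8,0],
    [6.6,4.8,0],
    [6.6,4.8,0],
  ],
  turn=[-0.002,-0.002,-0.002,-0.002,-0.002],
  fingers=[0.1,0.1,0.1,0.1,0.1],
)

```text
clock: 17.42
eef_pos: [588.1, 7.8, 36.4]
tool_rot: [-3.129, 0.012, 1.76]
force: [-2.4, -7.5, 6.8]
width: 15.1
```

```bash
python3 sl.py 162.3; python3 look.py 18 top scene wrist;python3 -c "
from h import *
p=cv2.imread('pics/top18.png');cv2.imwrite('pics/t18.png',cv2.resize(p[180:300,190:330],None,fx=5,fy=5,interpolation=cv2.INTER_CUBIC))
p=cv2.imread('pics/scene18.png');cv2.imwrite('pics/s18.png',cv2.resize(p[150:270,220:380],None,fx=5,fy=5,interpolation=cv2.INTER_CUBIC))"
```

```text
t 17.425 pos [588.1   7.8  36.4] F [-2.4 -7.5  6.8] w 15.1 yaw 1.76 dome [596.3 136.3] prog 159.7 of 162.3 to go [0.7 2.6]
[[2.4, 1.4, 0.6]]
[-0.002]
top yellow 135 [234. 222.] [228 216  13  13] [596.6 139.  114. ]
scene yellow 47 [296.8 183.1] [292 181  11   5] [595.5 142.1 114. ]
scene orange 368 [314.8 136.8] [288 125  58  21] [459.5 476.2  90. ]
scene orange 1880 [458.1 149.2] [420 133  77  34] [884.8 657.6  90. ]
scene orange 117 [323.9 163.9] [305 160  38   9] [579.9 323.2  90. ]
scene orange 79 [296.3 196.1] [289 193  17   7] [610.  117.5  90. ]
scene orange 105 [292.1 296.6] [281 278  28  31] [ 810.4 -220.3   90. ]
wrist yellow 1486 [383.7   9. ] [337   0  90  23] [601.7 124.5 114. ]
```

View pics/t18.png

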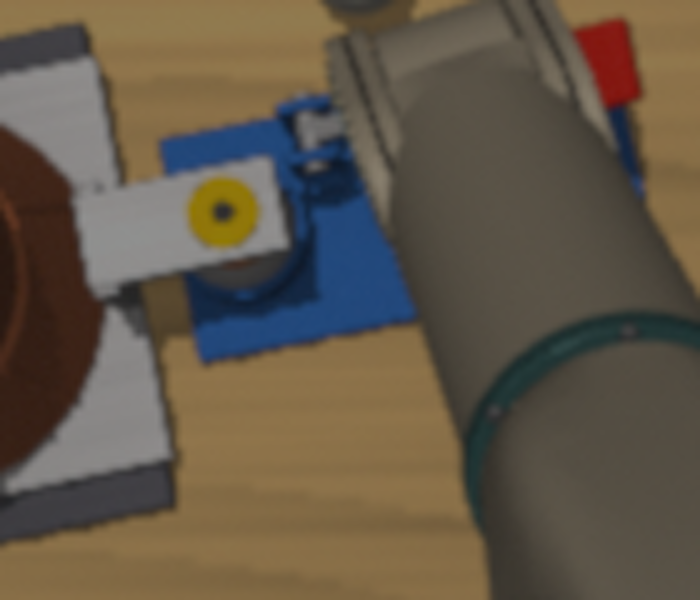

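View pics/s18.png

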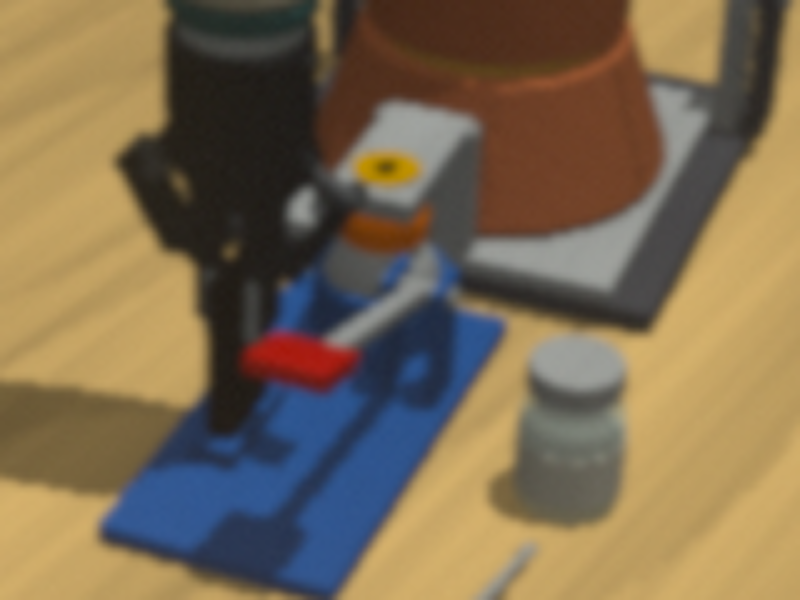

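View pics/wrist18.png

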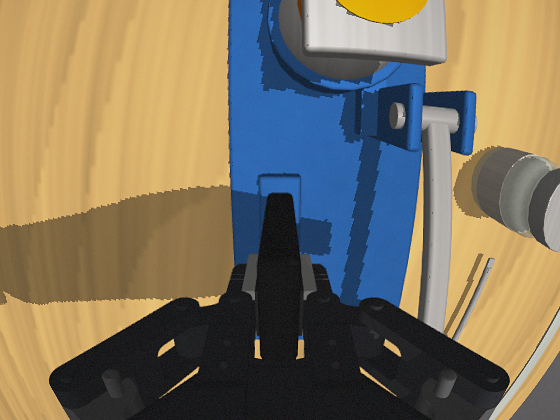

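```bash
python3 - <<'E'
from h import *
c=vision.camera_params('wrist');p=cv2.imread('pics/wrist18.png')
cv2.imwrite('pics/w18c.png',cv2.resize(p[0:100,260:480],None,fx=3.6,fy=3.6,interpolation=cv2.INTER_CUBIC))
E
python3 sl.py 162.3
```

```text
t 17.575 pos [588.1   7.9  36.5] F [-3.8 -7.3  7.6] w 15.7 yaw 1.76 dome [596.4 136.3] prog 159.7 of 162.3 to go [0.6 2.6]
[[2.3, 1.4, 0.6]]
[-0.002]
```

View pics/w18c.png

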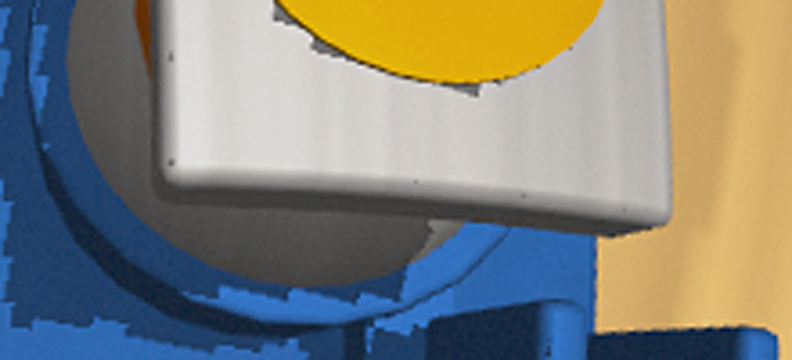

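```bash
python3 - <<'E'
from h import *
c=vision.camera_params('wrist')
a=onplane(c,306,49.,114,True);b=onplane(c,446.7,60.5,114,True);v=(a-b)[:2];w=np.linalg.norm(v);n=np.array([v[1],-v[0]])/w
print(a,b,'w',w,'yaw lamp',np.degrees(np.arctan2(n[1],n[0])))
print('mark',(a+b)[:2]/2+30*n)
r=onplane(c,386.4,23.3,114,True)[:2];print('rim',r)
# rim points circle fit
pts=[(275,12),(330,45),(390,72),(440,83),(490,82),(540,65),(575,40),(603,5)]
P=np.array([onplane(c,(x+.5)/3.6-.5+260,(y+.5)/3.6-.5,114,True)[:2] for x,y in pts])
from scipy.optimize import least_squares
print(least_squares(lambda q:np.linalg.norm(P-q,axis=1)-19,[597,139]).x)
E
```

```text
[579.51235285 104.14174686 114.        ] [627.19649388 113.89381242 114.        ] w 48.67114225677241 yaw lamp 101.5583907335699
mark [597.3434289  138.40941018]
rim [603.44153846 119.65599792]
[597.67793188 137.79338749]
```

Call:
play_rows(
  slide=[
    [2,1,0],
    [4,1.8,0],
    [4.5,1.8,0],
    [4.5,1.8,0],
  ],
  turn=[0,0,0,0],
  fingers=[0.1,0.1,0.1,0.1],
)

```text
clock: 18.08
eef_pos: [588.6, 10.1, 36.6]
tool_rot: [-3.128, 0.015, 1.758]
force: [-2.0, -6.7, 5.6]
width: 15.2
```

```bash
sed -i 's/\[597.0,138.9\]/[597.2,138.6]/' sl.py;python3 sl.py 162.3
```

```text
t 18.075 pos [588.6  10.1  36.6] F [-2.  -6.7  5.6] w 15.2 yaw 1.758 dome [597.1 138.5] prog 162.1 of 162.2 to go [0.1 0.1]
[[0.0, 0.8, 0.8]]
[-0.005]
```

Call:
play_rows(
  slide=[
    [0,0,0],
    [0,0,0],
    [0,0,0],
    [0,0,0],
    [0,0,0],
  ],
  turn=[0,0,0,0,0],
  fingers=[0.1,0.2,0.24,0.35,0.5],
)

```text
clock: 18.7
eef_pos: [588.6, 10.4, 36.6]
tool_rot: [-3.128, 0.014, 1.759]
force: [-0.1, -0.4, 0.5]
width: 42.8
```

```bash
python3 sl.py 162.3; python3 look.py 19 scene wrist;python3 -c "
from h import *
p=cv2.imread('pics/scene19.png');cv2.imwrite('pics/s19.png',cv2.resize(p[150:270,220:380],None,fx=5,fy=5,interpolation=cv2.INTER_CUBIC))"
```

```text
t 18.7 pos [588.6  10.4  36.6] F [-0.1 -0.4  0.5] w 42.8 yaw 1.759 dome [597.1 138.8] prog 162.3 of 162.2 to go [ 0.1 -0.2]
[[-0.2, 0.7, 0.8]]
[-0.004]
scene yellow 44 [297.3 183. ] [292 181  11   5] [596.1 143.6 114. ]
scene orange 360 [314.2 136.8] [289 126  57  20] [457.8 475.   90. ]
scene orange 1866 [458.  149.1] [420 133  77  34] [884.6 657.7  90. ]
scene orange 134 [321.2 163.8] [300 160  41   9] [572.7 319.4  90. ]
scene orange 70 [298.4 196. ] [292 191  14   9] [614.2 121.4  90. ]
scene orange 102 [291.6 297. ] [281 278  28  31] [ 810.4 -221.9   90. ]
wrist yellow 2101 [379.4  11.6] [328   0  99  30] [601.2 125.6 114. ]
```

View pics/s19.png

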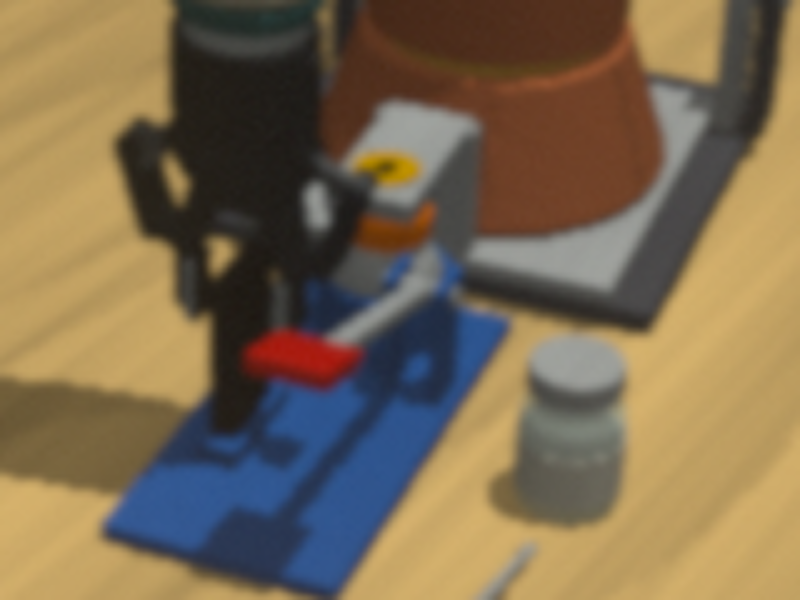

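View pics/wrist19.png

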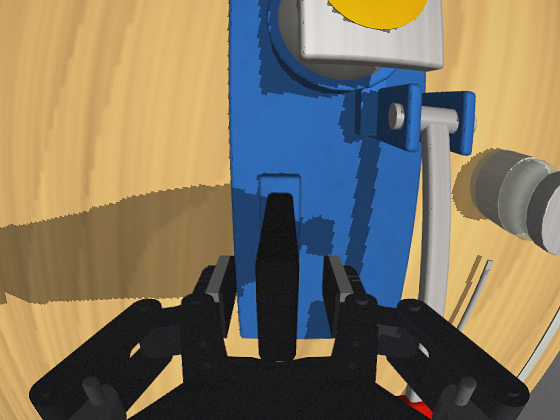

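Call:
play_rows(
  slide=[
    [0,0,-10],
    [0,0,-40],
    [0,0,-80],
    [0,0,-110],
    [0,0,-110],
  ],
  turn=[0,0,0,0,0],
  fingers=[0.5,0.5,0.5,0.3,0],
)

```text
clock: 19.42
eef_pos: [592.0, 12.4, 149.8]
tool_rot: [-3.134, 0.015, 1.758]
force: [0.6, -0.6, -0.7]
width: 8.2
```

```bash
python3 go.py 670 -57 145 1.759; python3 look.py 20 wrist top; python3 - <<'E'
from h import *
p=cv2.imread('pics/top20.png');c=vision.camera_params('top')
for a,ce,bb,_ in blobs(mask(p,(0,200,100),(6,255,255)),60):print('red',a,ce,bb,onplane(c,*ce,129))
E
```

```text
pos [592.   12.4 149.8] rot [-3.134  0.015  1.758] F [ 0.6 -0.6 -0.7] w 8.2 t 19.425 q7 -0.09
slide [-82.7  63.7   5.6] turn -0.001
wrist yellow 2197 [322.7  42.4] [295  16  57  54] [597.5 137.6 114. ]
top yellow 135 [234. 222.] [228 216  13  13] [596.6 139.  114. ]
red 106 [527.33962264 152.23584906] [516 146  25  18] [ 770.86037276 -632.222746    129.        ]
red 178 [335.38764045 165.78651685] [318 163  34   6] [ 739.33333251 -125.69024503  129.        ]
```

View pics/wrist20.png

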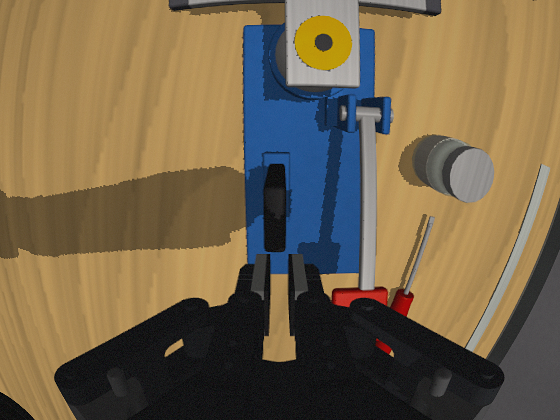

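Call:
play_rows(
  slide=[
    [-40,30,0],
    [-75,58,0],
    [-83,63.5,0],
    [-83,63.5,5],
    [-83,63.5,10],
  ],
  turn=[0,0,0,0,0],
  fingers=[0,0,0,0,0],
)

```text
clock: 20.15
eef_pos: [665.8, -56.1, 136.1]
tool_rot: [-3.126, 0.013, 1.76]
force: [-0.4, -0.7, -0.2]
width: -0.5
```

```bash
python3 tip.py w21; python3 go.py 670 -57 100 1.759;  python3 - <<'E'
from h import *
p,d=vision.get_image('top');c=vision.camera_params('top');cv2.imwrite('pics/t21.png',p)
for a,ce,bb,_ in blobs(mask(p,(0,200,60),(6,255,255)),60):print('red',a,ce,bb,onplane(c,*ce,129))
E
```

```text
[665.8 -56.1 136.1] w -0.505318004925426
side 1 18906 tip tool z 11.4 9.2 x 3.0 14.0 y 0.2 26.2
side -1 18242 tip tool z 14.0 9.4 x -0.8 14.0 y -18.9 -0.4
pos [665.5 -56.2 135.7] rot [-3.125  0.013  1.761] F [-0.7  0.7 -0.3] w -0.2 t 20.2 q7 0.04
slide [-1.2  4.8 35.6] turn 0.002
red 159 [526.52830189 152.11949686] [515 145  26  19] [ 771.19696261 -630.10645725  129.        ]
red 68 [302.67647059 195.41176471] [299 188   8  15] [661.7474352  -38.98178952 129.        ]
```

View pics/w21.png

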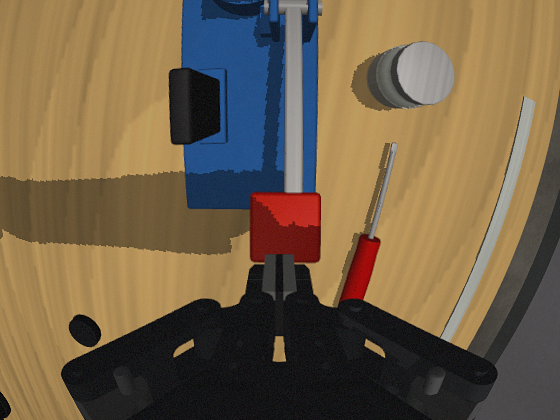

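```bash
python3 - <<'E'
from h import *
c=vision.camera_params('wrist');p=cv2.imread('pics/w21.png')
q=[onplane(c,u,v,129,True) for u,v in((251,193),(321,193),(320,262),(250,262))];print(np.round(q,1),np.mean(q,0).round(1))
s=ctrl.read_state()
print([proj(c,s['eef_pos']+rot(s['tool_rot'])@[11,0,z],True).round(0) for z in(-36,-38,-40,-42,-45)])
E
```

```text
[[644.3 -33.7 129. ]
 [685.8 -25.5 129. ]
 [695.9 -70.9 129. ]
 [651.1 -79.8 129. ]] [669.3 -52.5 129. ]
[array([279., 245.]), array([279., 247.]), array([279., 248.]), array([279., 250.]), array([279., 253.])]
```

Call:
play_rows(
  slide=[
    [-1,4,15],
    [-1.2,4.8,30],
    [-1.2,4.8,42],
    [-1.2,4.8,45],
    [-1.2,4.8,45],
  ],
  turn=[0,0,0,0,0],
  fingers=[0,0,0,0,0],
)

```text
clock: 20.88
eef_pos: [669.6, -57.4, 91.0]
tool_rot: [-3.125, 0.013, 1.76]
force: [-2.0, 0.6, 2.2]
width: 0.1
```

```bash
python3 go.py 670 -57 14 1.759
```

```text
pos [669.6 -57.4  91. ] rot [-3.125  0.013  1.76 ] F [-2.   0.6  2.2] w 0.1 t 20.875 q7 0.03
slide [ 1.3  1.7 77. ] turn 0.001
```

Call:
play_rows(
  slide=[
    [0,0,3],
    [0.2,0.2,9],
    [0.3,0.4,16],
    [0.4,0.6,23],
    [0.5,0.7,29],
  ],
  turn=[0,0,0,0,0],
  fingers=[0,0,0,0,0],
)

```text
clock: 21.5
eef_pos: [670.9, -59.2, 62.7]
tool_rot: [-3.126, 0.016, 1.759]
force: [-0.2, -5.7, 10.7]
width: 0.0
```

```bash
python3 go.py 670 -57 14 1.759;python3 look.py 22 scene top; python3 -c "
from h import *
p=cv2.imread('pics/scene22.png');cv2.imwrite('pics/s22.png',cv2.resize(p[150:270,220:380],None,fx=5,fy=5,interpolation=cv2.INTER_CUBIC))"
```

```text
pos [670.9 -59.2  62.7] rot [-3.126  0.016  1.759] F [-0.2 -5.7 10.7] w 0.0 t 21.5 q7 0.02
slide [ 3.1  0.3 48.6] turn 0.0
scene orange 175 [319.5 138.2] [302 131  36  12] [477.7 475.9  90. ]
scene orange 1873 [458.2 149.1] [420 133  77  34] [884.8 658.3  90. ]
scene orange 135 [321.5 163.6] [302 160  40  10] [572.7 321.1  90. ]
scene orange 105 [292.  296.6] [281 278  28  31] [ 810.4 -220.4   90. ]
top yellow 135 [234.  221.7] [228 215  13  14] [597.3 139.2 114. ]
```

View pics/s22.png

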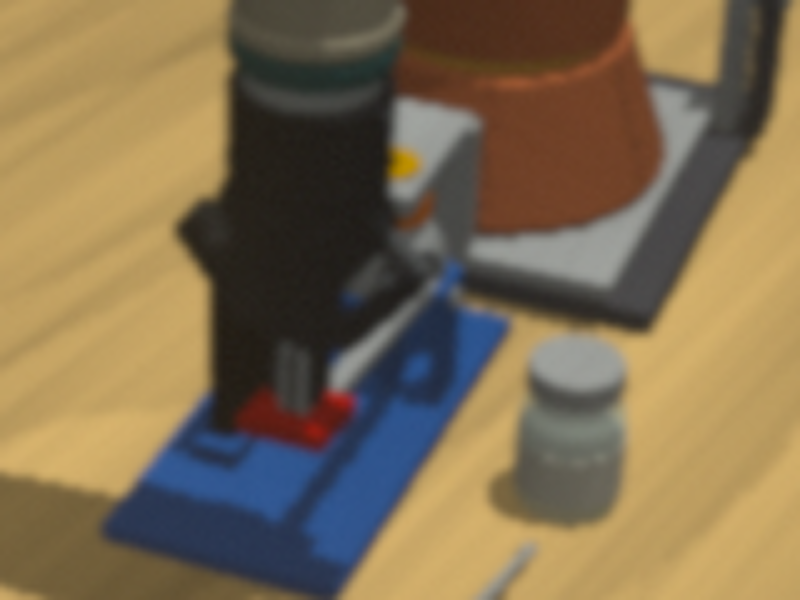

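Call:
play_rows(
  slide=[
    [-1,0,6],
    [-1.5,0,12],
    [-1.5,0,18],
    [-1.5,0,24],
    [-1.5,0,29],
  ],
  turn=[0,0,0,0,0],
  fingers=[0,0,0,0,0],
)

```text
clock: 22.22
eef_pos: [671.4, -61.7, 34.3]
tool_rot: [-3.127, 0.017, 1.759]
force: [-1.7, -1.3, 10.6]
width: -0.2
```

```bash
python3 go.py 670 -60 14 1.759
```

```text
pos [671.4 -61.7  34.3] rot [-3.127  0.017  1.759] F [-1.7 -1.3 10.6] w -0.2 t 22.225 q7 0.01
slide [ 2.2 -0.7 20.3] turn -0.0
```

Call:
play_rows(
  slide=[
    [0.3,0,6],
    [0.8,0,11],
    [1,-0.3,16],
    [1.5,-0.5,19],
    [1.5,-0.5,21],
  ],
  turn=[0,0,0,0,0],
  fingers=[0,0,0,0,0],
)

```text
clock: 22.85
eef_pos: [671.5, -60.7, 16.8]
tool_rot: [-3.129, 0.018, 1.758]
force: [-6.1, -0.5, 31.0]
width: 0.0
```

```bash
python3 go.py 670 -60 8 1.759
```

```text
pos [671.5 -60.7  16.8] rot [-3.129  0.018  1.758] F [-6.1 -0.5 31. ] w 0.0 t 22.85 q7 0.0
slide [ 1.1 -1.2  8.8] turn -0.001
```

Call:
play_rows(
  slide=[
    [0,0,1],
    [0,0,1],
  ],
  turn=[0,0],
  fingers=[0,0],
)

```text
clock: 23.1
eef_pos: [671.5, -60.8, 18.1]
tool_rot: [-3.129, 0.018, 1.758]
force: [-5.0, -0.5, 18.5]
width: -0.0
```

```bash
python3 go.py 670 -60 8 1.759;python3 look.py 23 scene top wrist; python3 -c "
from h import *
p=cv2.imread('pics/scene23.png');cv2.imwrite('pics/s23.png',cv2.resize(p[150:270,220:380],None,fx=5,fy=5,interpolation=cv2.INTER_CUBIC))
p=cv2.imread('pics/top23.png');cv2.imwrite('pics/t23.png',cv2.resize(p[180:300,190:330],None,fx=5,fy=5,interpolation=cv2.INTER_CUBIC))"
```

```text
pos [671.5 -60.8  18.1] rot [-3.129  0.018  1.758] F [-5.  -0.5 18.5] w -0.0 t 23.1 q7 0.0
slide [ 1.3 -1.2 10.1] turn -0.001
scene orange 162 [320.6 133.7] [304 128  36  12] [463.  509.4  90. ]
scene orange 1892 [458.1 149.2] [420 133  77  34] [884.8 657.2  90. ]
scene orange 157 [319.9 158.9] [301 155  39   8] [553.5 345.5  90. ]
scene orange 103 [292.  296.6] [281 278  28  31] [ 810.5 -220.6   90. ]
top yellow 146 [232.5 220.7] [226 214  14  14] [600.1 143.  114. ]
```

View pics/s23.png

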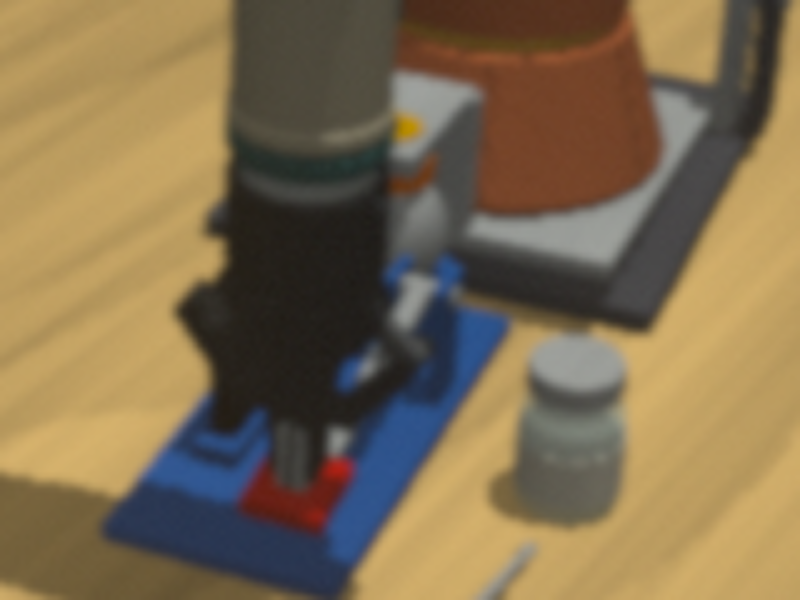

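View pics/t23.png

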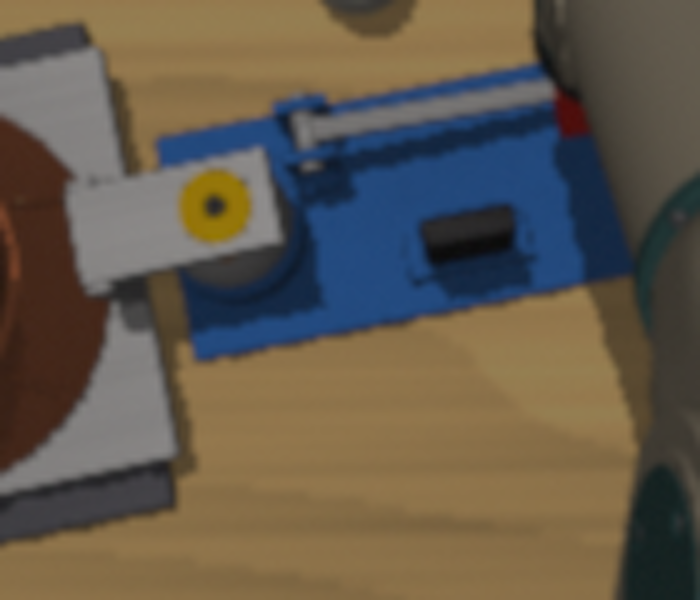

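View pics/wrist23.png

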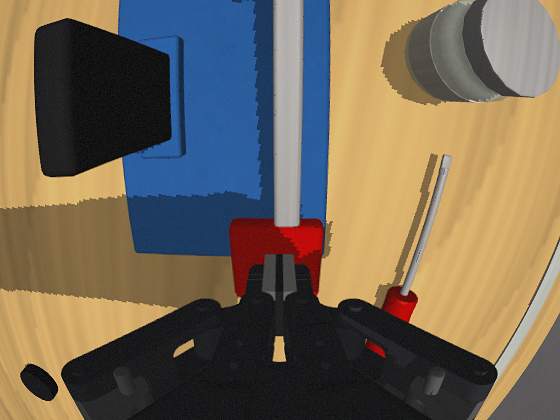

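```bash
cat > mk.py <<'E'
from h import *
s=ctrl.read_state()
c=vision.camera_params('top');p,d=vision.get_image('top')
b=[x for x in blobs(mask(p,(22,150,80),(35,255,255)),50) if 180<x[1][0]<260][0]
v,u=np.nonzero(b[3]);W=np.stack([(u-c['cx'])/c['fx'],-(v-c['cy'])/c['fy'],-np.ones(len(u))],1)*d[v,u][:,None]@rot(c['rotation']).T+c['position']
print(s['clock'],'mark top',np.median(W,0).round(1),'tcp',s['eef_pos'].round(1),'F',s['force'].round(1))
E
python3 mk.py
```

```text
23.25 mark top [596.1 139.1 139.3] tcp [671.5 -60.9  18.1] F [-5.2 -1.1 18.7]
```

Call:
play_rows(
  slide=[
    [-0.3,0,-4],
    [-0.6,0,-10],
    [-0.8,0,-17],
    [-0.8,0,-24],
    [-0.5,0,-31],
  ],
  turn=[0,0,0,0,0],
  fingers=[0,0,0,0,0],
)

```text
clock: 23.92
eef_pos: [671.4, -61.1, 49.8]
tool_rot: [-3.129, 0.019, 1.758]
force: [-1.9, -1.6, 8.2]
width: 0.1
```

Call:
play_rows(
  slide=[
    [0,0,-6],
    [0.6,0,-12],
    [1.2,0,-18],
    [2,0,-25],
    [3,0,-31],
  ],
  turn=[0,0,0,0,0],
  fingers=[0,0,0,0,0],
)

```text
clock: 24.55
eef_pos: [670.5, -56.1, 80.3]
tool_rot: [-3.127, 0.017, 1.758]
force: [-1.0, 2.0, 1.7]
width: 0.1
```

Call:
play_rows(
  slide=[
    [1,0,-6],
    [2,0,-12],
    [2.5,0,-18],
    [3,0,-23],
    [3,0,-26],
  ],
  turn=[0,0,0,0,0],
  fingers=[0,0,0,0,0],
)

```text
clock: 25.18
eef_pos: [670.3, -53.0, 106.6]
tool_rot: [-3.128, 0.017, 1.758]
force: [0.9, 0.7, -0.6]
width: 0.1
```

Call:
play_rows(
  slide=[
    [0,0,0],
    [0,0,0],
    [0,0,0],
    [0,0,0],
    [0,0,0],
  ],
  turn=[0,0,0,0,0],
  fingers=[0,0,0,0,0],
)

```text
clock: 25.8
eef_pos: [670.3, -53.0, 106.5]
tool_rot: [-3.128, 0.017, 1.758]
force: [0.6, 0.0, -0.5]
width: -0.1
```

```bash
python3 mk.py;python3 go.py 670 -57 91 1.759;python3 look.py 24 scene top wrist; python3 -c "
from h import *
p=cv2.imread('pics/scene24.png');cv2.imwrite('pics/s24.png',cv2.resize(p[150:270,220:380],None,fx=5,fy=5,interpolation=cv2.INTER_CUBIC))
p=cv2.imread('pics/top24.png');cv2.imwrite('pics/t24.png',cv2.resize(p[180:300,190:330],None,fx=5,fy=5,interpolation=cv2.INTER_CUBIC))"
```

```text
25.8 mark top [596.5 138.9 114.3] tcp [670.3 -53.  106.5] F [ 0.6  0.  -0.5]
pos [670.3 -53.  106.5] rot [-3.128  0.017  1.758] F [-0.1 -0.  -0.1] w -0.2 t 25.85 q7 0.02
slide [-3.6 -0.8 15.6] turn -0.001
scene orange 230 [324.6 138.2] [304 128  42  18] [491.7 485.3  90. ]
scene orange 1877 [458.  149.2] [420 133  77  34] [884.8 657.1  90. ]
scene orange 127 [323.2 163.7] [303 160  41  11] [577.3 323.6  90. ]
scene orange 100 [292.  296.5] [281 278  28  31] [ 810.2 -220.3   90. ]
top yellow 135 [234. 222.] [228 216  13  13] [596.6 139.  114. ]
```

View pics/s24.png

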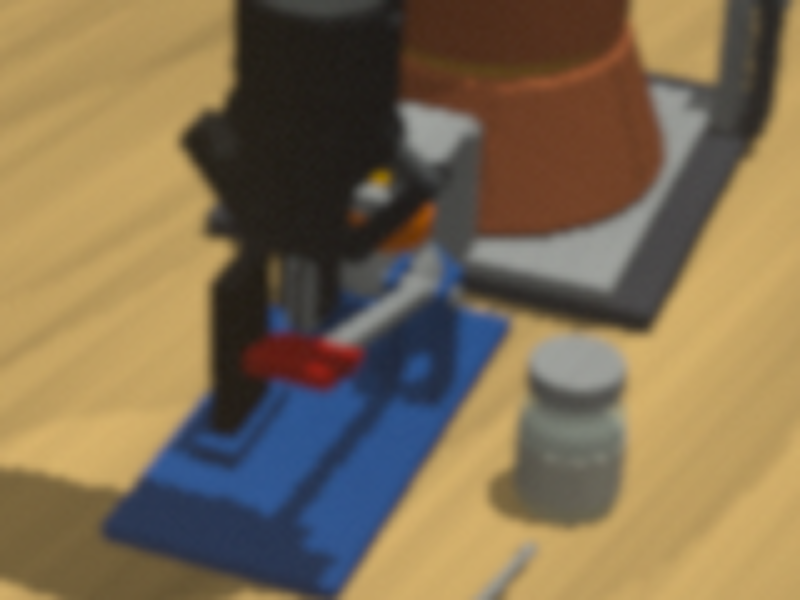

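View pics/t24.png

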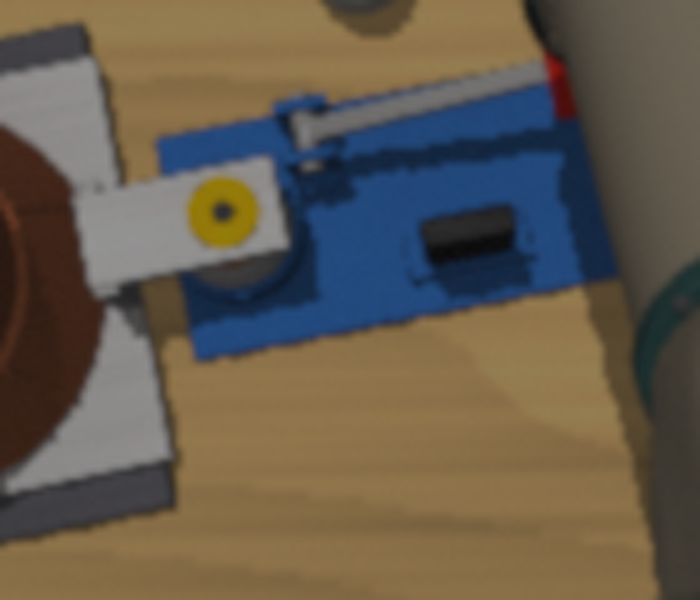

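View pics/wrist24.png

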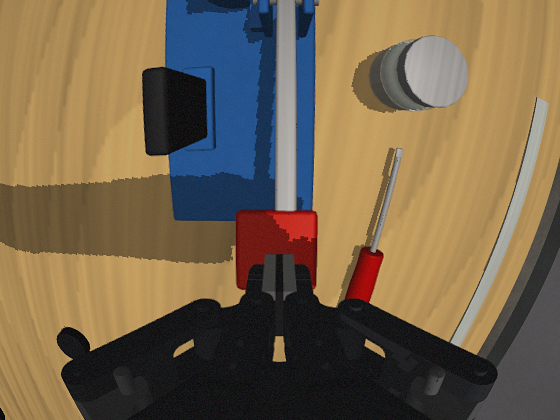

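Light is back at rest (mark at 114.3) and the jack hasn't moved. I'll move the arm clear to check the pad itself.

Call:
play_rows(
  slide=[
    [0,0,-30],
    [-30,-20,-50],
    [-60,-60,-70],
    [-80,-100,-80],
    [-80,-110,-80],
  ],
  turn=[0,0,0,0,0],
  fingers=[0,0,0,0,0],
)

```text
clock: 26.62
eef_pos: [576.2, -154.2, 190.5]
tool_rot: [-3.128, 0.02, 1.753]
force: [0.1, -0.1, -0.1]
width: -0.3
```

```bash
python3 look.py 25 scene; python3 -c "
from h import *
p=cv2.imread('pics/scene25.png');cv2.imwrite('pics/s25.png',cv2.resize(p[165:235,260:350],None,fx=8,fy=8,interpolation=cv2.INTER_CUBIC))"; python3 go.py 670 -57 96 1.759
```

```text
scene yellow 45 [297.  183.2] [292 181  11   5] [595.8 142.2 114. ]
scene orange 363 [313.6 136.7] [288 125  58  21] [455.5 475.   90. ]
scene orange 1878 [458.2 149.1] [420 133  77  34] [884.9 657.9  90. ]
scene orange 104 [327.3 163.6] [309 160  36   8] [587.4 330.7  90. ]
scene orange 79 [297.4 195.7] [290 191  16   9] [611.4 120.9  90. ]
scene orange 104 [291.8 296.9] [281 278  28  31] [ 810.6 -221.5   90. ]
pos [ 575.8 -152.3  190.1] rot [-3.127  0.018  1.755] F [-1.8  0.7 -1.1] w -0.1 t 26.675 q7 0.2
slide [ 78.2 111.4  91. ] turn -0.004
```

View pics/s25.png

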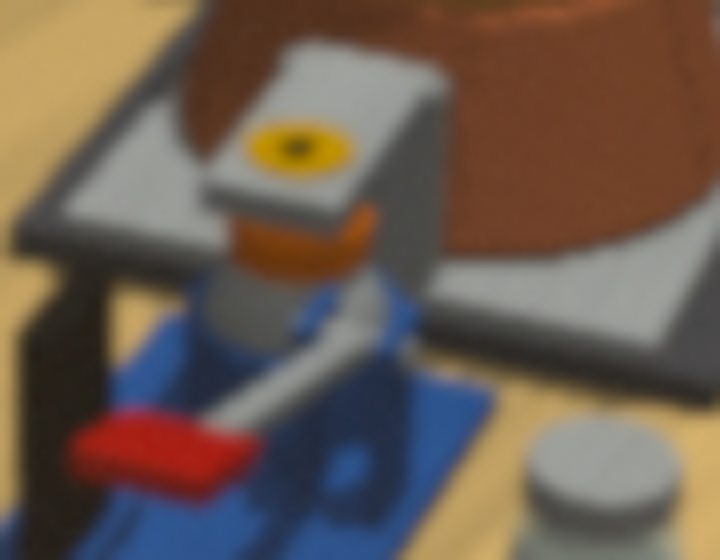

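Call:
play_rows(
  slide=[
    [25,40,0],
    [55,80,0],
    [77,110,20],
    [78,111.5,50],
    [78,111.5,75],
  ],
  turn=[0,0,0,0,0],
  fingers=[0,0,0,0,0],
)

```text
clock: 27.3
eef_pos: [670.9, -53.5, 110.0]
tool_rot: [-3.126, 0.017, 1.759]
force: [-0.1, -0.8, -0.9]
width: 0.1
```

```bash
python3 go.py 670 -57.5 93 1.759;python3 go.py 671 -60 63 1.759
```

```text
pos [670.9 -53.5 110. ] rot [-3.126  0.017  1.759] F [-0.1 -0.8 -0.9] w 0.1 t 27.3 q7 0.02
slide [-3.5 -1.3 17.1] turn -0.0
pos [670.9 -53.5 110. ] rot [-3.126  0.017  1.759] F [-0.1 -0.8 -0.9] w 0.1 t 27.3 q7 0.02
slide [-5.6 -0.4 47.1] turn -0.0
```

Call:
play_rows(
  slide=[
    [-3,-1,8],
    [-3.5,-1,15],
    [-3.7,-0.8,21],
    [-4.2,-0.6,27],
    [-5,-0.5,33],
  ],
  turn=[0,0,0,0,0],
  fingers=[0,0,0,0,0],
)

```text
clock: 27.92
eef_pos: [671.9, -59.9, 77.8]
tool_rot: [-3.129, 0.018, 1.758]
force: [0.6, -1.5, 3.2]
width: 0.2
```

Call:
play_rows(
  slide=[
    [-1,0,6],
    [-2,0,12],
    [-2.5,0,18],
    [-2.8,0,24],
    [-3,0,30],
  ],
  turn=[0,0,0,0,0],
  fingers=[0,0,0,0,0],
)

```text
clock: 28.55
eef_pos: [673.0, -64.5, 48.9]
tool_rot: [-3.13, 0.019, 1.758]
force: [-1.2, -2.2, 9.3]
width: 0.6
```

```bash
python3 go.py 671.3 -61.5 17 1.759
```

```text
pos [673.  -64.5  48.9] rot [-3.13   0.019  1.758] F [-1.2 -2.2  9.3] w 0.6 t 28.55 q7 0.01
slide [ 3.9 -0.7 31.9] turn -0.001
```

Call:
play_rows(
  slide=[
    [0.3,0,6],
    [0.8,0,13],
    [1.4,0,20],
    [2,-0.3,26],
    [2.6,-0.5,30],
  ],
  turn=[0,0,0,0,0],
  fingers=[0,0,0,0,0],
)

```text
clock: 29.18
eef_pos: [673.0, -64.5, 20.2]
tool_rot: [-3.132, 0.022, 1.756]
force: [-1.0, -2.9, 11.3]
width: 0.1
```

```bash
python3 go.py 671.3 -61.5 17 1.759; python3 mk.py
```

```text
pos [673.  -64.5  20.2] rot [-3.132  0.022  1.756] F [-1.  -2.9 11.3] w 0.1 t 29.175 q7 0.0
slide [ 3.4 -1.1  3.2] turn -0.003
29.175 mark top [596.3 139.1 138.3] tcp [673.  -64.5  20.2] F [-1.  -2.9 11.3]
```

Call:
play_rows(
  slide=[
    [0,0,2],
    [0.2,0,4],
    [0.3,0,4.5],
    [0.3,0,4.5],
  ],
  turn=[0,0,0,0],
  fingers=[0,0,0,0],
)

```text
clock: 29.72
eef_pos: [673.2, -64.4, 17.6]
tool_rot: [-3.133, 0.022, 1.756]
force: [-4.6, -1.0, 17.7]
width: 0.1
```

```bash
python3 mk.py
```

```text
29.725 mark top [596.1 139.  139.6] tcp [673.2 -64.4  17.6] F [-4.6 -1.  17.7]
```

Call:
play_rows(
  slide=[
    [0,0,1.5],
    [0,0,2.3],
    [0,0,2.3],
    [0,0,2.3],
  ],
  turn=[0,0,0,0],
  fingers=[0,0,0,0],
)

```text
clock: 30.28
eef_pos: [673.2, -64.4, 17.6]
tool_rot: [-3.133, 0.023, 1.756]
force: [-4.4, -0.3, 17.6]
width: -0.1
```

```bash
python3 mk.py; python3 look.py 26 scene top; python3 -c "
from h import *
p=cv2.imread('pics/scene26.png');cv2.imwrite('pics/s26.png',cv2.resize(p[150:270,220:380],None,fx=5,fy=5,interpolation=cv2.INTER_CUBIC))"
```

```text
30.275 mark top [595.9 139.1 139.4] tcp [673.2 -64.4  17.6] F [-4.4 -0.3 17.6]
scene orange 181 [323.5 133.2] [304 126  43  13] [469.1 518.3  90. ]
scene orange 1881 [458.1 149.1] [420 133  77  34] [884.7 657.9  90. ]
scene orange 169 [322.  158.9] [302 155  41  10] [558.8 348.9  90. ]
scene orange 106 [292.3 296.3] [281 278  29  31] [ 810.4 -219.5   90. ]
top yellow 147 [232.5 220.7] [226 214  14  14] [600.  143.1 114. ]
```

View pics/s26.png

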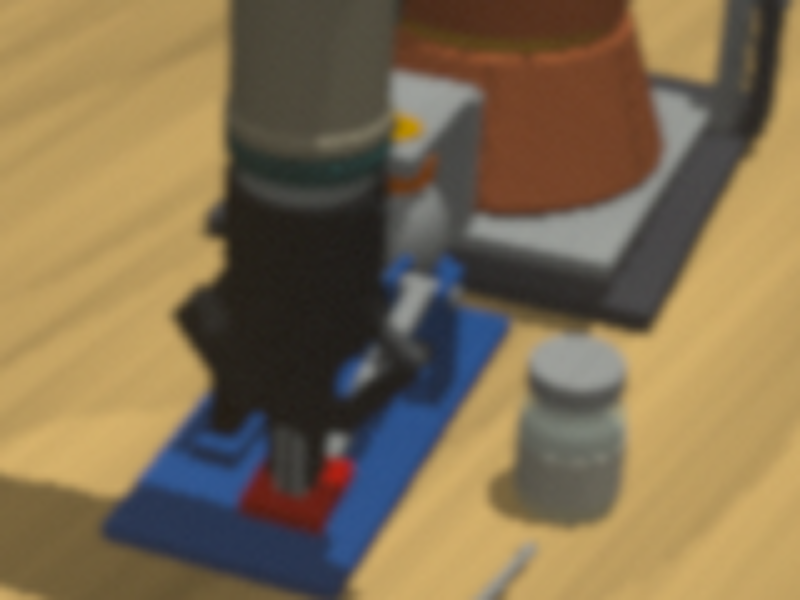

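View pics/top26.png

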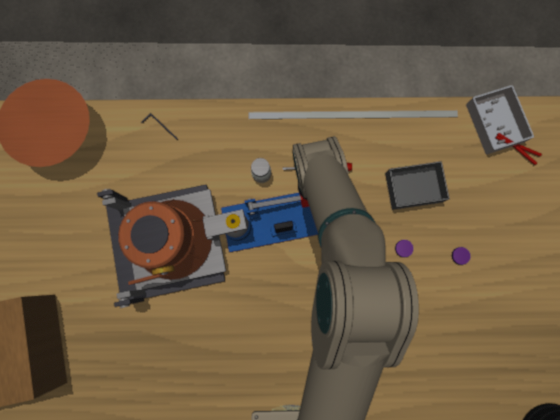

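Call:
play_rows(
  slide=[
    [0,0,2.5],
    [0,0,3],
    [0,0,3],
    [0,0,3],
    [0,0,3],
  ],
  turn=[0,0,0,0,0],
  fingers=[0,0,0,0,0],
)

```text
clock: 31.05
eef_pos: [673.3, -64.4, 17.4]
tool_rot: [-3.134, 0.023, 1.756]
force: [-6.2, -0.1, 19.7]
width: -0.1
```

```bash
python3 mk.py; python3 -c "
from cell import ctrl
print(ctrl.finish_job())"
```

```text
31.05 mark top [596.2 141.  139.2] tcp [673.3 -64.4  17.4] F [-6.2 -0.1 19.7]
the job is handed in; nothing more can be done
None
```

The job is handed in at about 31 s, with the arm still holding the handle down and the jack keeping the light raised.

- **Pad and slide:** I set the orange pad on the dome, released it level within about 1 mm of centre, and slid the jack by its fin. By the arm's readings the saddle ended within about 1 mm of the yellow mark. The cameras agree on the mark to within about 3 mm.
- **Trial pump:** The first press raised the top of the mark from about 114 to 139 mm, at 31 N on the stop. When I let go it settled back to 114 mm with the handle fully up. The jack had not shifted in the top view, and the pad was still on the saddle in a clear view.
- **Final hold:** The handle is down at 19.7 N and the mark reads 139.2 mm, the same height as on the first pump.

**Checks that failed or disagreed:**
- **First grasp missed:** The fingers closed above the pad without moving it. The real fingertips sit about 45–47 mm behind the reported TCP, as both the wrist and scene cameras showed, so I corrected for that from then on.
- **Scene camera:** Taken alone, it put the mark about 3 mm farther along y. I used the top view and triangulation, which the wrist camera confirmed.
- **Last mark reading:** Its y jumped 2 mm, to 141.0, with x and height unchanged. I put this down to noise and did not check it again.
- **Pad during the final hold:** It was only partly visible behind the arm.

I saw no movement of the jar or bin in the top view. The arm partly hid the screwdriver in that last picture, but the moves kept clear of it.

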